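Fetch the pressing weight from behind the solvent containers

ROBOT

A 6-joint arm with a two-finger parallel gripper is mounted at the origin on the work surface. World frame = base frame: x ahead of the robot, y to its left, z up, the work surface at z = 0. Lengths are in m, angles in rad, forces in N, time in s.
With the tool pointing down it reaches from about 0.325 to 0.775 m from the base axis. Payload 5.5 kg.
Tool frame: the origin (TCP) lies at the very end of the fingers, on their centre line; the grasp point (between the pads) lies 19 mm behind it; z points along the fingers, y is the line along which they close (so a half turn about z gives the same grasp; the last joint's range is limited). The gripper opens to 85 mm and grips with 20 to 120 N. Pads are 22 mm wide; open, the fingers measure 114 mm over their backs; the gripper's body (76 mm by 85 mm) begins 54 mm behind the grasp point. The pads swing forward as they close: fully open they stand 13 mm farther back than shut.
Start: joints at [1.051, 0.091, 1.231, -0, 1.82, -0.057], TCP at [0.268, 0.537, 0.203] pointing down, gripper open.
Joint ranges: [-2.87, 2.87], [-0.86, 2.18], [0.17, 2.46], [-1.51, 4.65], [0.06, 2.69], [-2.65, 2.65]. Speed limits (rad/s): [2.57, 2.57, 3.01, 3.14, 3.14, 3.14].

INTERFACE

Orientations are given as a unit quaternion [w, x, y, z].
In Python, from workcell import manip, read_camera, calibration gives the robot as it stands. The module is installed in compiled form; this text tells all that it offers.
- The arm moves only by the shell command python3 -m jog 'ROWS' [OPENING] [FORCE]. ROWS is JSON, a list of rows, each an object of numbers: "dx", "dy", "dz": the shift along the tool's x, y, z in cm; "rx", "ry", "rz": the turn, a rotation vector about the tool's x, y, z in degrees. In form: [{"dx": .., "dy": .., "dz": .., "rx": .., "ry": .., "rz": ..}, ...]. A call has 1 to 12 rows; each row shifts and turns the commanded pose from where the row before left it, along the tool's axes as they then stand; what a row does not reach is not made up. A row lasts 1/8 s, in which the tool goes at most 62.5 mm and 10.7 degrees, less where a joint would pass 70% of its speed; a pose out of reach is approached as far as the arm can. A call is refused whole if a number of a shift passes 6.25 or a number of a turn 10.7, either way. A call with a gripper value outside its range is refused whole. OPENING is the closure, from -1 (fully open) to 1 (shut), so that 0 is half open, set as the call begins (- or left out, the last holds). The fingers move at their own pace and stop on an object; FORCE is the grip in N (left out, the last holds). Time passes only in rows, so rows that do not move let the fingers close. It gives the time, the measured TCP pose, the force, the opening and the grip force at its end, in the units of the state.
- manip.observe(): the state, without advancing time (a new reading comes with each control period).
- read_camera(name): name is "scene" or "top"; returns the picture (480x640x3 uint8, red, green, blue); there is no depth.
- calibration(name): a dict with "fx", "fy", "cx", "cy" (pixels), "rvec" (rotation vector, rad) and "tvec" (3), from world to camera coordinates, as OpenCV has them. Camera axes: x right, y down, z forward; pixel columns grow to the right and rows downward; lengths in m; the calibration is good to about 2 mm. A picture is of the moment at which its call begins. calibration takes no time and is no camera call.
- manip.sign_off(): hands the job in; it is judged then, once.
The state is a dict: "t": time; "joint_pos": joint angles; "qvel": joint speeds; "joint_torque": joint torques, N m; "position": TCP position; "tcp_rot": TCP orientation; "ft_force": force on the tool from outside, world axes, zero at the start; "torque": the same for the moment, N m; "width": finger opening in m; "grip_force": force on a finger pad.
Only numpy, scipy, OpenCV 4.12 (cv2) and the standard library are available. Lean on these libraries where they do the work, as an engineer would, in place of code of your own. Each camera call takes 0.05 s, during which the arm holds its last target. There are 200 camera calls.

TASK

Fetch the flat steel weight that lies behind the three solvent containers in the stepped tray, and lay it on the middle of the pressing board, lengthwise along the board. To get at it, first stand all three containers aside on the white blotting sheet; when the weight is in place, put each container back upright in the very compartment it came from. Leave the specimen, the black cup and the dropper bottle undisturbed.

Things in the scene. Friction and masses are not known exactly. Their poses are not given: they have to be found in the camera images.
- tray: Grey stepped tray, fixed, 144 (x) by 224 mm (y); origin: centre of underside, on the bench. Front (-x) half: 3 compartments, 66 (x) by 68 mm (y), centres x -35, y -74, 0, +74, floor 4 mm up, ribs 6 thick, 18 mm high; walls 4 thick: front and sides 22, rear 26 mm high. Behind: ledge 18 mm high from x -2 to the rear wall at +68. Containers start mid-compartment, one in each, any order.
- weight: Plain steel bar weight with a grey felt underside, loose, 36 mm (its x) by 100 mm (its y, the long way) by 26 mm high, about 0.7 kg. Origin: centre of its underside. At the start it lies on the tray's ledge, its length along the tray's y, its front face 2 to 5 mm behind the ledge's edge, close behind the tall containers, about 30 mm free behind.
- jar: Round amber glass jar with a paper band and a wide black cap as wide as the jar, loose, 52 mm in diameter from bottom to top, 104 mm tall, about 0.25 kg. Origin: centre of its underside, z up.
- can: Square aluminium can with paper labels and a small black screw cap, loose, 50 by 50 mm (faces across its x and y), straight sides to 94 mm, 111 mm tall over the cap, about 0.3 kg. Origin: centre of its underside, z up. At the start its sides are within about 5 degrees of square to the tray.
- bottle: Round white plastic bottle with a narrow neck and white nozzle cap, loose, 50 mm in diameter up to 88 mm, 118 mm tall in all, about 0.2 kg. Origin: centre of its underside, z up.
- blotter: White blotting sheet lying on the bench, fixed, 270 mm (its x) by 170 mm (its y), 3 mm thick. Origin: centre of its underside. Empty at the start; the side area for all three containers.
- press: Pressing stack, fixed: dark baseboard 140 mm (its x) by 200 mm (its y, the long way), grey felt and paper, and centred on them a pale wooden pressing board 110 by 160 mm, long along y, whose top face is 26 mm above the bench. Origin: centre of the underside of the baseboard, on the bench.
- specimen: Bystander: brown eight-sided sherd on a white round stand, 100 mm across, 43 mm high, loose, on the light pad beyond the work (the pad is 7 mm thick). Origin: centre of its underside.
- cup: Bystander: small black cup, 48 mm across, 38 mm high, loose on the bench. Origin: centre of its underside.
- dropper: Bystander: little amber dropper bottle with a rubber bulb, 34 mm across, 88 mm high, loose on the bench. Origin: centre of its underside.

How it is judged:
On the way, in this order (a step that is already met when the one before it is completed fails the run):
1. all three containers stand upright on the blotting sheet, at the same time (x of jar in the frame of blotter between -0.135 and 0.135 m and y of jar in the frame of blotter between -0.085 and 0.085 m and z of each of jar, can, bottle in the frame of blotter below 0.007 m and angle between each of jar, can, bottle's own z axis and vertical below 0.1 rad and linear speed of each of jar, can, bottle below 0.02 m/s and angular speed of each of jar, can, bottle below 0.2 rad/s and x of can in the frame of blotter between -0.135 and 0.135 m and y of can in the frame of blotter between -0.085 and 0.085 m and x of bottle in the frame of blotter between -0.135 and 0.135 m and y of bottle in the frame of blotter between -0.085 and 0.085 m), for 0.2 s.
2. the weight lies flat on the pressing board, in the middle and lengthwise (horizontal distance between weight and press below 0.012 m and angle between the y axis of weight and the y axis of press, either way round below 0.18 rad and angle between weight's own z axis and vertical below 0.08 rad and z of weight in the frame of press between 0.022 and 0.03 m and linear speed of weight below 0.02 m/s and angular speed of weight below 0.2 rad/s), for 0.2 s.
At the end, for the whole second after the job is handed in: The weight lies flat and at rest on the pressing board, its centre within 12 mm of the board's centre and its length within 10 degrees of the board's length; jar, can and bottle each stand upright and at rest in the compartment they came from, within 15 mm of where they stood at the start (all of step 2 and distance of each of jar, can, bottle from where it was at the start of the episode below 0.015 m and angle between each of jar, can, bottle's own z axis and vertical below 0.1 rad and linear speed of each of jar, can, bottle below 0.02 m/s and angular speed of each of jar, can, bottle below 0.2 rad/s); the robot touches nothing.
It fails at once if a container tips over (angle between any of jar, can, bottle's own z axis and vertical above 0.6 rad).
It fails at once if the specimen, the cup or the dropper bottle is disturbed (moved by more than 15 mm or tipped) (distance of any of specimen, cup, dropper from where it was at the start of the episode above 0.015 m or angle between any of specimen, cup, dropper's own z axis and vertical above 0.3 rad).
It also fails if it takes over 144 s, if anything falls off the work surface, if the arm or the gripper's body presses on something with over 40 N, if the wrist force passes 120 N, or if a joint passes its speed limit or range.

## Working session

There is one attempt and no reset: what is moved stays moved. The work goes in short steps, Python scripts to look and compute and a shell command to move; the robot and the scene stay as the last step left them, time stands still between calls to the robot, and variables do not carry over. Pictures are saved under pics/ and viewed, at most 14 in all, crops included, and the job is handed in when it is done.

```bash
mkdir -p pics; ls; python3 - <<'E'
from workcell import manip, read_camera, calibration
import cv2
s=manip.observe()
print(s['t'],s['position'],s['tcp_rot'],s['width'],s['ft_force'])
for n in ('scene','top'):
    print(n,calibration(n)); cv2.imwrite(f'pics/{n}0.png',read_camera(n)[...,::-1])
E
```

```text
pics
0.0 [0.26770151 0.53657917 0.20211795] [-2.82128996e-04  2.29359110e-01  9.73341349e-01 -9.68142595e-04] 0.08547994616985256 [ 0.23070434 -0.44243518 -0.09582001]
scene {'fx': 588.7877611548555, 'fy': 588.7877611548555, 'cx': 310.5160633722094, 'cy': 240.805061817968, 'rvec': array([ 1.77411427,  1.7869129 , -0.68977465]), 'tvec': array([ 0.02364867, -0.39832763,  1.82710734])}
top {'fx': 440.5708056550614, 'fy': 440.5708056550614, 'cx': 326.3030715814581, 'cy': 245.59563800757948, 'rvec': array([ 2.16650398, -2.2053881 ,  0.1187689 ]), 'tvec': array([-0.01374187,  0.61538732,  0.94955321])}
```

View pics/scene0.png

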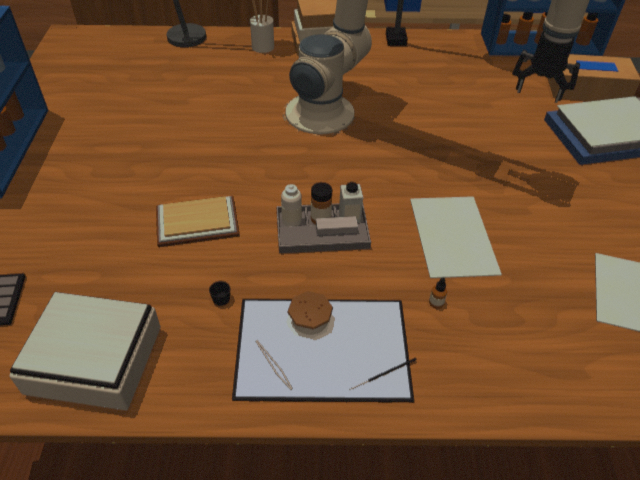

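View pics/top0.png

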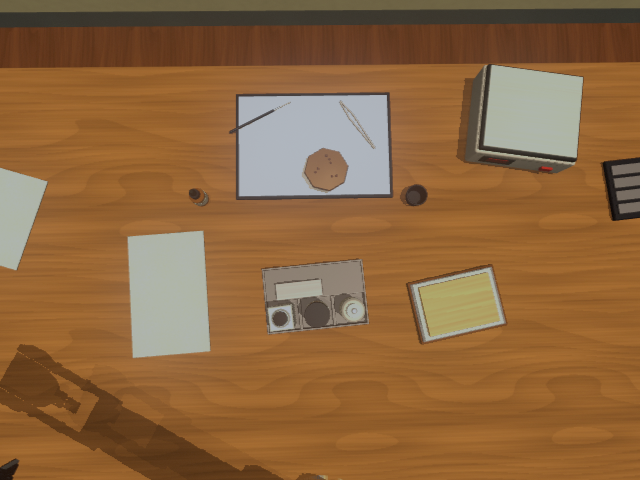

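The scene view shows the bottle, jar and can in the tray, with the weight behind them. In the top view the can is at about (280,318), the jar (316,313) and the bottle (352,309), with the weight at (298,289), the blotter at (169,294) and the press at (457,304). I'll zoom in to get corners.

```bash
cat > h.py <<'E'
import numpy as np, cv2
from workcell import manip, read_camera, calibration
def bp(n,u,v,z):
    c=calibration(n); R=cv2.Rodrigues(c['rvec'])[0]
    d=R.T@np.array([(u-c['cx'])/c['fx'],(v-c['cy'])/c['fy'],1]); o=-R.T@c['tvec']
    return o+d*(z-o[2])/d[2]
def pj(n,P):
    c=calibration(n); K=np.array([[c['fx'],0,c['cx']],[0,c['fy'],c['cy']],[0,0,1]])
    return cv2.projectPoints(np.array(P,float).reshape(-1,1,3),c['rvec'],c['tvec'],K,None)[0][:,0]
def crop(n,x,y,w,h,k,out,img=None):
    im=(read_camera(n) if img is None else img)[...,::-1]
    im=cv2.resize(im[y:y+h,x:x+w],None,fx=k,fy=k,interpolation=cv2.INTER_CUBIC)
    im=np.ascontiguousarray(im)
    for i in range(-(-x//10)*10,x+w,10): cv2.putText(im,str(i),(int((i+.5-x)*k)-8,8),0,.3,(0,255,255)); cv2.line(im,(int((i+.5-x)*k),10),(int((i+.5-x)*k),14),(0,255,255))
    for i in range(-(-y//10)*10,y+h,10): cv2.putText(im,str(i),(0,int((i+.5-y)*k)+3),0,.3,(0,255,255)); cv2.line(im,(20,int((i+.5-y)*k)),(25,int((i+.5-y)*k)),(0,255,255))
    cv2.imwrite(out,im)
E
python3 - <<'E'
from h import *
im=cv2.imread('pics/top0.png')[...,::-1]
crop('top',255,255,120,84,6,'pics/tray.png',im)
c=calibration('top');print(-cv2.Rodrigues(c['rvec'])[0].T@c['tvec'])
# board & blotter colour segmentation
hsv=cv2.cvtColor(im,cv2.COLOR_RGB2HSV)
g=hsv[225:362,120:215]; m=((g[...,1]<60)&(g[...,2]>120)).astype(np.uint8)
def rect(m,x,y,z,name):
    cs=max(cv2.findContours(m,0,1)[0],key=cv2.contourArea); b=cv2.boxPoints(cv2.minAreaRect(cs))+[x,y]
    P=np.array([bp('top',u,v,z) for u,v in b]); print(name,b.round(1).tolist(),P[:,:2].round(4).tolist(),'c',P.mean(0).round(4),'sides',np.linalg.norm(P[0]-P[1]),np.linalg.norm(P[1]-P[2]),'ang',[np.degrees(np.arctan2(*(P[i+1]-P[i])[[1,0]])).round(1) for i in (0,1)])
rect(m,120,225,.003,'blotter')
g=hsv[255:350,400:515]; print(g[50,55],g[50,12])
m=((abs(g[...,0].astype(int)-g[50,55,0])<6)&(g[...,2]>140)).astype(np.uint8); m=cv2.morphologyEx(m,cv2.MORPH_OPEN,np.ones((5,5)))
rect(m,400,255,.026,'board')
E
```

```text
[ 0.52928334 -0.00393403  1.00019267]
blotter [[125.3, 235.1], [202.8, 230.5], [210.2, 352.5], [132.6, 357.2]] [[0.6486, 0.4281], [0.6563, 0.254], [0.3839, 0.2362], [0.3775, 0.4063]] c [0.5166 0.3312 0.003 ] sides 0.17427433427290762 0.2729890178938227 ang [np.float64(-87.4), np.float64(-176.3)]
[ 23 112 175] [ 13 159  88]
board [[418.5, 287.4], [488.7, 271.2], [500.0, 320.5], [429.8, 336.7]] [[0.519, -0.2268], [0.552, -0.3849], [0.4431, -0.4046], [0.4111, -0.2478]] c [ 0.4813 -0.316   0.026 ] sides 0.16153458295157355 0.11067229863901604 ang [np.float64(-78.2), np.float64(-169.8)]
```

View pics/tray.png

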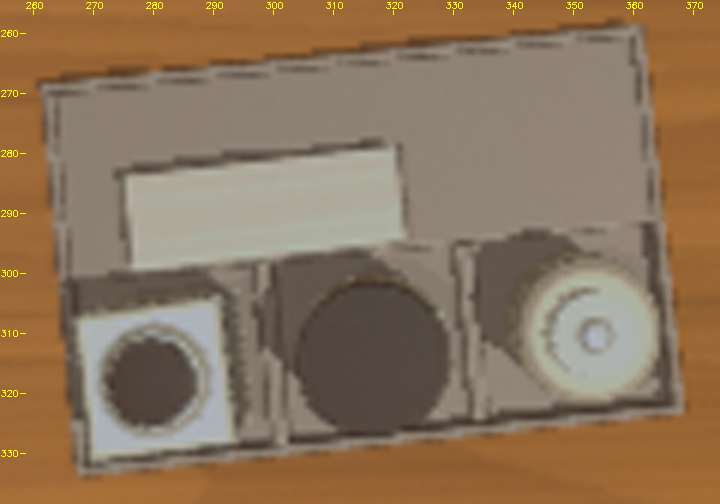

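The zoom shows the tray's rear corners at (262,268.5) and (361.5,258.5), and its front corners at (368,322.5) and (268,333). The can top is centred near (281,317.5), the jar cap at (316.5,314) and the bottle nozzle at (353.5,310.5). The weight's top spans (275.5,283.5) to (321.5,294.5).

```bash
python3 - <<'E'
from h import *
from scipy.optimize import least_squares
def fit(local,pix,x0,n='top'):
    L=np.array(local,float)
    def w(p):
        c,s=np.cos(p[2]),np.sin(p[2]); return np.c_[p[0]+c*L[:,0]-s*L[:,1],p[1]+s*L[:,0]+c*L[:,1],L[:,2]]
    r=least_squares(lambda p:(pj(n,w(p))-pix).ravel(),x0); print(r.x[:2].round(4),np.degrees(r.x[2]).round(1),'res px',np.abs(r.fun).max().round(2)); return r.x
t=fit([[.072,.112,.026],[.072,-.112,.026],[-.072,-.112,.022],[-.072,.112,.022]],[[262,268.5],[361.5,258.5],[368,322.5],[268,333]],[.5,0,0])
w=fit([[.018,.05,.044],[.018,-.05,.044],[-.018,-.05,.044],[-.018,.05,.044]],[[275.5,283.5],[319.5,278.5],[321.5,294.5],[276.5,300]],[.5,0,0])
can=fit([[.025,.025,.098],[.025,-.025,.098],[-.025,-.025,.098],[-.025,.025,.098]],[[268,307.5],[291,304],[294,328],[270.5,331]],[.5,0,0])
c,s=np.cos(t[2]),np.sin(t[2])
for nm,y,uv,z in (('can',.074,(280,317.5),.115),('jar',0,(316.5,314),.108),('bottle',-.074,(353.5,310.5),.122)):
    print(nm,'nominal',(t[0]-c*.035-s*y).round(4),(t[1]-s*.035+c*y).round(4),'seen',bp('top',*uv,z).round(4))
r=least_squares(lambda p:0*p,[0]) 
E
```

```text
[0.5056 0.0021] 4.7 res px 0.95
[0.5204 0.0379] 5.5 res px 1.18
[0.4642 0.0714] 6.4 res px 0.89
can nominal 0.4646 0.073 seen [0.4656 0.0718 0.115 ]
jar nominal 0.4707 -0.0008 seen [ 0.4706 -0.0007  0.108 ]
bottle nominal 0.4768 -0.0745 seen [ 0.4769 -0.0741  0.122 ]
```

Everything agrees: each container is within 2 mm of its nominal place. I'll work out the moves with a small helper and start with the can.

```bash
cat > d.py <<'E'
# d.py x y z yaw : remaining turn (deg about tool z) and shift (cm, in tool axes after the turn)
import sys, numpy as np
from scipy.spatial.transform import Rotation as R
from workcell import manip
s=manip.observe(); q=s['tcp_rot']; M=R.from_quat([q[1],q[2],q[3],q[0]])
yaw=np.degrees(np.arctan2(*M.as_matrix()[[1,0],1]))
x,y,z,a=map(float,sys.argv[1:5])
rz=-((a-yaw+180)%360-180); Mt=M*R.from_rotvec([0,0,np.radians(rz)])
d=Mt.as_matrix().T@(np.array([x,y,z])-s['position'])*100
print('t %.1f pos %s yaw %.1f tilt %.1f w %.3f | rz %.1f  d %s cm'%(s['t'],s['position'].round(4),yaw,np.degrees(np.arccos(-M.as_matrix()[2,2])),s['width'],rz,d.round(2)))
E
python3 -m jog '[{"rz":9.75},{"rz":9.75},{"rz":9.75},{"rz":9.75},{"rz":9.75},{"rz":9.75}]' 
python3 -m jog '[{"dx":-4.79,"dy":1.55},{"dx":-4.79,"dy":1.55},{"dx":-4.79,"dy":1.55},{"dx":-4.79,"dy":1.55},{"dx":-4.79,"dy":1.55},{"dx":-4.79,"dy":1.55},{"dx":-4.79,"dy":1.55},{"dx":-4.79,"dy":1.55},{"dx":-4.79,"dy":1.55},{"dx":-4.79,"dy":1.55},{},{}]'
python3 d.py .4646 .0725 .053 5.5
```

```text
t 0.1 pos [0.2677 0.5366 0.2023] yaw 63.5 tilt 0.1 w 0.085 | rz 58.0  d [-48.06  15.17  14.98] cmschema error: expected keys dx, dy, dz, rx, ry, rz
schema error: expected keys dx, dy, dz, rx, ry, rz
```

```bash

python3 -m jog '[{"dx":0,"dy":0,"dz":0,"rx":0,"ry":0,"rz":9.7},{"dx":0,"dy":0,"dz":0,"rx":0,"ry":0,"rz":9.7},{"dx":0,"dy":0,"dz":0,"rx":0,"ry":0,"rz":9.7},{"dx":0,"dy":0,"dz":0,"rx":0,"ry":0,"rz":9.7},{"dx":0,"dy":0,"dz":0,"rx":0,"ry":0,"rz":9.7},{"dx":0,"dy":0,"dz":0,"rx":0,"ry":0,"rz":9.7},{"dx":0,"dy":0,"dz":0,"rx":0,"ry":0,"rz":0}]' 
python3 -m jog '[{"dx":-4.8,"dy":1.5,"dz":0,"rx":0,"ry":0,"rz":0},{"dx":-4.8,"dy":1.5,"dz":0,"rx":0,"ry":0,"rz":0},{"dx":-4.8,"dy":1.5,"dz":0,"rx":0,"ry":0,"rz":0},{"dx":-4.8,"dy":1.5,"dz":0,"rx":0,"ry":0,"rz":0},{"dx":-4.8,"dy":1.5,"dz":0,"rx":0,"ry":0,"rz":0},{"dx":-4.8,"dy":1.5,"dz":0,"rx":0,"ry":0,"rz":0},{"dx":-4.8,"dy":1.5,"dz":0,"rx":0,"ry":0,"rz":0},{"dx":-4.8,"dy":1.5,"dz":0,"rx":0,"ry":0,"rz":0},{"dx":-4.8,"dy":1.5,"dz":0,"rx":0,"ry":0,"rz":0},{"dx":-4.8,"dy":1.5,"dz":0,"rx":0,"ry":0,"rz":0},{"dx":0,"dy":0,"dz":0,"rx":0,"ry":0,"rz":0},{"dx":0,"dy":0,"dz":0,"rx":0,"ry":0,"rz":0}]'
python3 d.py .4646 .0725 .053 5.5
```

```text
t: 0.98
position: [0.2678, 0.5367, 0.2027]
tcp_rot: [0.0, 0.673, 0.739, -0.001]
ft_force: [1.4, -0.1, 0.8]
width: 0.0855
grip_force: 0.0
t: 2.48
position: [0.4612, 0.0731, 0.2031]
tcp_rot: [-0.0, 0.673, 0.739, 0.0]
ft_force: [-0.8, 0.3, -0.5]
width: 0.0854
grip_force: 0.0
t 2.5 pos [0.4612 0.0731 0.2031] yaw 5.4 tilt 0.0 w 0.085 | rz -0.1  d [-0.1   0.34 15.01] cm
```

```bash

python3 -m jog '[{"dx":-0.1,"dy":0.34,"dz":3,"rx":0,"ry":0,"rz":0},{"dx":0,"dy":0,"dz":4,"rx":0,"ry":0,"rz":0},{"dx":0,"dy":0,"dz":4,"rx":0,"ry":0,"rz":0},{"dx":0,"dy":0,"dz":3,"rx":0,"ry":0,"rz":0},{"dx":0,"dy":0,"dz":1,"rx":0,"ry":0,"rz":0},{"dx":0,"dy":0,"dz":0,"rx":0,"ry":0,"rz":0}]'
python3 -m jog '[{"dx":0,"dy":0,"dz":0,"rx":0,"ry":0,"rz":0},{"dx":0,"dy":0,"dz":0,"rx":0,"ry":0,"rz":0},{"dx":0,"dy":0,"dz":0,"rx":0,"ry":0,"rz":0},{"dx":0,"dy":0,"dz":0,"rx":0,"ry":0,"rz":0},{"dx":0,"dy":0,"dz":0,"rx":0,"ry":0,"rz":0},{"dx":0,"dy":0,"dz":0,"rx":0,"ry":0,"rz":0},{"dx":0,"dy":0,"dz":0,"rx":0,"ry":0,"rz":0},{"dx":0,"dy":0,"dz":0,"rx":0,"ry":0,"rz":0}]' 1 40
python3 -c "
from h import *
crop('scene',260,160,130,97,6,'pics/g1.png')"; python3 d.py .585 .36 .19 5.5
```

```text
t: 3.22
position: [0.4646, 0.0729, 0.0535]
tcp_rot: [-0.0, 0.673, 0.74, -0.0]
ft_force: [0.6, 1.1, -0.2]
width: 0.0859
grip_force: 0.0
t: 4.22
position: [0.4656, 0.0722, 0.055]
tcp_rot: [0.001, 0.674, 0.739, 0.001]
ft_force: [-2.7, 0.8, 6.7]
width: 0.0493
grip_force: 42.0
t 4.3 pos [0.4656 0.0722 0.0551] yaw 5.3 tilt 0.1 w 0.049 | rz -0.2  d [ 27.51  14.67 -13.45] cm
```

View pics/g1.png

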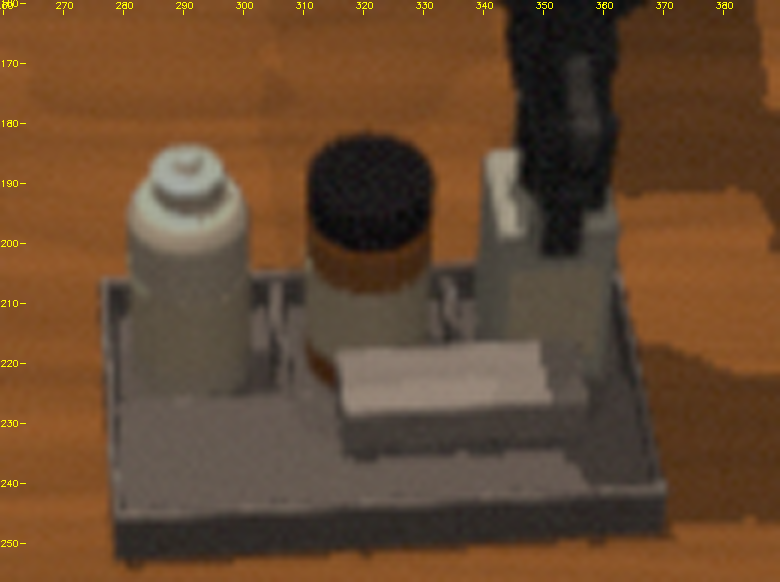

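The pads hold the can at (352,250), above the weight and centred. Next I lift it and carry it to the blotter.

```bash

python3 -m jog '[{"dx":0,"dy":0,"dz":-1,"rx":0,"ry":0,"rz":0},{"dx":0,"dy":0,"dz":-3,"rx":0,"ry":0,"rz":0},{"dx":0,"dy":0,"dz":-4,"rx":0,"ry":0,"rz":0},{"dx":0,"dy":0,"dz":-4,"rx":0,"ry":0,"rz":0},{"dx":0,"dy":0,"dz":-2,"rx":0,"ry":0,"rz":0}]'
python3 -m jog '[{"dx":2,"dy":1,"dz":0,"rx":0,"ry":0,"rz":0},{"dx":3,"dy":1.6,"dz":0,"rx":0,"ry":0,"rz":0},{"dx":3,"dy":1.6,"dz":0,"rx":0,"ry":0,"rz":0},{"dx":3,"dy":1.6,"dz":0,"rx":0,"ry":0,"rz":0},{"dx":3,"dy":1.6,"dz":0,"rx":0,"ry":0,"rz":0},{"dx":3,"dy":1.6,"dz":0,"rx":0,"ry":0,"rz":0},{"dx":3,"dy":1.6,"dz":0,"rx":0,"ry":0,"rz":0},{"dx":3,"dy":1.6,"dz":0,"rx":0,"ry":0,"rz":0},{"dx":3,"dy":1.6,"dz":0,"rx":0,"ry":0,"rz":0},{"dx":1.5,"dy":0.8,"dz":0,"rx":0,"ry":0,"rz":0},{"dx":0,"dy":0,"dz":0,"rx":0,"ry":0,"rz":0},{"dx":0,"dy":0,"dz":0,"rx":0,"ry":0,"rz":0}]'
python3 d.py .585 .36 .055 5.5
```

```text
t: 4.9
position: [0.4655, 0.072, 0.196]
tcp_rot: [0.001, 0.674, 0.739, 0.001]
ft_force: [0.5, -0.5, -4.1]
width: 0.049
grip_force: 42.8
t: 6.4
position: [0.5849, 0.3587, 0.1929]
tcp_rot: [-0.0, 0.674, 0.739, -0.001]
ft_force: [0.5, -0.5, -3.4]
width: 0.0488
grip_force: 43.1
t 6.4 pos [0.5849 0.3587 0.1929] yaw 5.3 tilt 0.1 w 0.049 | rz -0.2  d [ 0.14  0.04 13.79] cm
```

```bash

python3 -m jog '[{"dx":0,"dy":0,"dz":4,"rx":0,"ry":0,"rz":0},{"dx":0,"dy":0,"dz":4,"rx":0,"ry":0,"rz":0},{"dx":0,"dy":0,"dz":3,"rx":0,"ry":0,"rz":0},{"dx":0,"dy":0,"dz":1.5,"rx":0,"ry":0,"rz":0},{"dx":0,"dy":0,"dz":0.7,"rx":0,"ry":0,"rz":0},{"dx":0,"dy":0,"dz":0.3,"rx":0,"ry":0,"rz":0},{"dx":0,"dy":0,"dz":0.2,"rx":0,"ry":0,"rz":0},{"dx":0,"dy":0,"dz":0.1,"rx":0,"ry":0,"rz":0},{"dx":0,"dy":0,"dz":0,"rx":0,"ry":0,"rz":0}]'
```

```text
t: 7.52
position: [0.5851, 0.3595, 0.0557]
tcp_rot: [0.0, 0.674, 0.739, 0.0]
ft_force: [0.8, -0.4, -4.2]
width: 0.0488
grip_force: 43.0
```

```bash

python3 -m jog '[{"dx":0,"dy":0,"dz":0.1,"rx":0,"ry":0,"rz":0},{"dx":0,"dy":0,"dz":0.1,"rx":0,"ry":0,"rz":0},{"dx":0,"dy":0,"dz":0,"rx":0,"ry":0,"rz":0}]'
python3 -m jog '[{"dx":0,"dy":0,"dz":0,"rx":0,"ry":0,"rz":0},{"dx":0,"dy":0,"dz":0,"rx":0,"ry":0,"rz":0},{"dx":0,"dy":0,"dz":0,"rx":0,"ry":0,"rz":0},{"dx":0,"dy":0,"dz":0,"rx":0,"ry":0,"rz":0},{"dx":0,"dy":0,"dz":0,"rx":0,"ry":0,"rz":0}]' -1
python3 -m jog '[{"dx":0,"dy":0,"dz":-2,"rx":0,"ry":0,"rz":0},{"dx":0,"dy":0,"dz":-4,"rx":0,"ry":0,"rz":0},{"dx":0,"dy":0,"dz":-4,"rx":0,"ry":0,"rz":0},{"dx":0,"dy":0,"dz":-4,"rx":0,"ry":0,"rz":0},{"dx":0,"dy":0,"dz":0,"rx":0,"ry":0,"rz":0}]'
python3 d.py .4707 -.0008 .053 5
```

```text
t: 7.9
position: [0.5851, 0.3595, 0.0542]
tcp_rot: [0.0, 0.674, 0.739, 0.0]
ft_force: [-1.0, -1.0, 1.2]
width: 0.0489
grip_force: 43.6
t: 8.52
position: [0.585, 0.3594, 0.0533]
tcp_rot: [0.0, 0.674, 0.739, 0.0]
ft_force: [1.1, 0.3, 0.8]
width: 0.0859
grip_force: 0.0
t: 9.15
position: [0.5865, 0.3602, 0.2009]
tcp_rot: [0.002, 0.674, 0.739, 0.005]
ft_force: [0.2, 0.2, -0.3]
width: 0.0856
grip_force: 0.0
t 9.2 pos [0.5865 0.3602 0.2009] yaw 5.3 tilt 0.6 w 0.086 | rz 0.3  d [-35.01 -14.83  14.49] cm
```

```bash

python3 -m jog '[{"dx":-3.5,"dy":-1.5,"dz":0,"rx":0,"ry":0,"rz":0},{"dx":-3.5,"dy":-1.5,"dz":0,"rx":0,"ry":0,"rz":0},{"dx":-3.5,"dy":-1.5,"dz":0,"rx":0,"ry":0,"rz":0},{"dx":-3.5,"dy":-1.5,"dz":0,"rx":0,"ry":0,"rz":0},{"dx":-3.5,"dy":-1.5,"dz":0,"rx":0,"ry":0,"rz":0},{"dx":-3.5,"dy":-1.5,"dz":0,"rx":0,"ry":0,"rz":0},{"dx":-3.5,"dy":-1.5,"dz":0,"rx":0,"ry":0,"rz":0},{"dx":-3.5,"dy":-1.5,"dz":0,"rx":0,"ry":0,"rz":0},{"dx":-3.5,"dy":-1.5,"dz":0,"rx":0,"ry":0,"rz":0},{"dx":-3.5,"dy":-1.5,"dz":0,"rx":0,"ry":0,"rz":0},{"dx":0,"dy":0,"dz":0,"rx":0,"ry":0,"rz":0},{"dx":0,"dy":0,"dz":0,"rx":0,"ry":0,"rz":0}]'
python3 d.py .4707 -.0008 .053 5
```

```text
t: 10.65
position: [0.4679, -0.0026, 0.1934]
tcp_rot: [-0.0, 0.674, 0.739, 0.0]
ft_force: [-0.5, 0.1, 0.6]
width: 0.0855
grip_force: 0.0
t 10.7 pos [ 0.4679 -0.0026  0.1934] yaw 5.3 tilt 0.0 w 0.085 | rz 0.3  d [ 0.15  0.29 14.04] cm
```

```bash

python3 -m jog '[{"dx":0.15,"dy":0.3,"dz":3,"rx":0,"ry":0,"rz":0},{"dx":0,"dy":0,"dz":4,"rx":0,"ry":0,"rz":0},{"dx":0,"dy":0,"dz":4,"rx":0,"ry":0,"rz":0},{"dx":0,"dy":0,"dz":2.2,"rx":0,"ry":0,"rz":0},{"dx":0,"dy":0,"dz":0.8,"rx":0,"ry":0,"rz":0},{"dx":0,"dy":0,"dz":0,"rx":0,"ry":0,"rz":0}]'
python3 -m jog '[{"dx":0,"dy":0,"dz":0,"rx":0,"ry":0,"rz":0},{"dx":0,"dy":0,"dz":0,"rx":0,"ry":0,"rz":0},{"dx":0,"dy":0,"dz":0,"rx":0,"ry":0,"rz":0},{"dx":0,"dy":0,"dz":0,"rx":0,"ry":0,"rz":0},{"dx":0,"dy":0,"dz":0,"rx":0,"ry":0,"rz":0},{"dx":0,"dy":0,"dz":0,"rx":0,"ry":0,"rz":0},{"dx":0,"dy":0,"dz":0,"rx":0,"ry":0,"rz":0},{"dx":0,"dy":0,"dz":0,"rx":0,"ry":0,"rz":0}]' 1 40
python3 -m jog '[{"dx":0,"dy":0,"dz":-1,"rx":0,"ry":0,"rz":0},{"dx":0,"dy":0,"dz":-3,"rx":0,"ry":0,"rz":0},{"dx":0,"dy":0,"dz":-4,"rx":0,"ry":0,"rz":0},{"dx":0,"dy":0,"dz":-4,"rx":0,"ry":0,"rz":0},{"dx":0,"dy":0,"dz":-2,"rx":0,"ry":0,"rz":0},{"dx":0,"dy":0,"dz":0,"rx":0,"ry":0,"rz":0}]'
python3 d.py .51 .295 .055 5.3
```

```text
t: 11.4
position: [0.4708, -0.0006, 0.0534]
tcp_rot: [-0.0, 0.673, 0.739, -0.0]
ft_force: [-0.2, 0.4, -0.3]
width: 0.0857
grip_force: 0.0
t: 12.4
position: [0.4713, -0.0013, 0.0549]
tcp_rot: [0.001, 0.674, 0.739, 0.001]
ft_force: [-2.1, -0.5, 5.5]
width: 0.0508
grip_force: 41.7
t: 13.15
position: [0.4714, -0.0013, 0.1951]
tcp_rot: [0.001, 0.674, 0.739, 0.001]
ft_force: [0.1, -0.6, -3.0]
width: 0.0505
grip_force: 42.8
t 13.2 pos [ 0.4714 -0.0013  0.1951] yaw 5.3 tilt 0.2 w 0.051 | rz -0.0  d [29.15  6.53 14.01] cm
```

```bash

python3 -m jog '[{"dx":2,"dy":0.4,"dz":0,"rx":0,"ry":0,"rz":0},{"dx":3,"dy":0.7,"dz":0,"rx":0,"ry":0,"rz":0},{"dx":3.3,"dy":0.7,"dz":0,"rx":0,"ry":0,"rz":0},{"dx":3.3,"dy":0.7,"dz":0,"rx":0,"ry":0,"rz":0},{"dx":3.3,"dy":0.7,"dz":0,"rx":0,"ry":0,"rz":0},{"dx":3.3,"dy":0.7,"dz":0,"rx":0,"ry":0,"rz":0},{"dx":3,"dy":0.7,"dz":0,"rx":0,"ry":0,"rz":0},{"dx":3,"dy":0.7,"dz":0,"rx":0,"ry":0,"rz":0},{"dx":3,"dy":0.7,"dz":0,"rx":0,"ry":0,"rz":0},{"dx":2,"dy":0.5,"dz":0,"rx":0,"ry":0,"rz":0},{"dx":0,"dy":0,"dz":0,"rx":0,"ry":0,"rz":0},{"dx":0,"dy":0,"dz":0,"rx":0,"ry":0,"rz":0}]'
python3 -m jog '[{"dx":0,"dy":0,"dz":4,"rx":0,"ry":0,"rz":0},{"dx":0,"dy":0,"dz":4,"rx":0,"ry":0,"rz":0},{"dx":0,"dy":0,"dz":3,"rx":0,"ry":0,"rz":0},{"dx":0,"dy":0,"dz":1.5,"rx":0,"ry":0,"rz":0},{"dx":0,"dy":0,"dz":0.7,"rx":0,"ry":0,"rz":0},{"dx":0,"dy":0,"dz":0.3,"rx":0,"ry":0,"rz":0},{"dx":0,"dy":0,"dz":0.2,"rx":0,"ry":0,"rz":0},{"dx":0,"dy":0,"dz":0.1,"rx":0,"ry":0,"rz":0},{"dx":0,"dy":0,"dz":0,"rx":0,"ry":0,"rz":0}]'
```

```text
t: 14.65
position: [0.5084, 0.2948, 0.1927]
tcp_rot: [0.0, 0.674, 0.739, -0.001]
ft_force: [0.5, 0.2, -3.7]
width: 0.0511
grip_force: 42.8
t: 15.78
position: [0.5087, 0.2957, 0.0557]
tcp_rot: [0.0, 0.674, 0.739, 0.0]
ft_force: [0.5, -0.7, -3.5]
width: 0.0507
grip_force: 42.8
```

```bash

python3 -m jog '[{"dx":0,"dy":0,"dz":0.1,"rx":0,"ry":0,"rz":0},{"dx":0,"dy":0,"dz":0.1,"rx":0,"ry":0,"rz":0},{"dx":0,"dy":0,"dz":0,"rx":0,"ry":0,"rz":0}]'
python3 -m jog '[{"dx":0,"dy":0,"dz":0,"rx":0,"ry":0,"rz":0},{"dx":0,"dy":0,"dz":0,"rx":0,"ry":0,"rz":0},{"dx":0,"dy":0,"dz":0,"rx":0,"ry":0,"rz":0},{"dx":0,"dy":0,"dz":0,"rx":0,"ry":0,"rz":0},{"dx":0,"dy":0,"dz":0,"rx":0,"ry":0,"rz":0}]' -1
python3 -m jog '[{"dx":0,"dy":0,"dz":-2,"rx":0,"ry":0,"rz":0},{"dx":0,"dy":0,"dz":-4,"rx":0,"ry":0,"rz":0},{"dx":0,"dy":0,"dz":-4,"rx":0,"ry":0,"rz":0},{"dx":0,"dy":0,"dz":-4,"rx":0,"ry":0,"rz":0},{"dx":0,"dy":0,"dz":0,"rx":0,"ry":0,"rz":0},{"dx":0,"dy":0,"dz":0,"rx":0,"ry":0,"rz":0}]'
python3 d.py .4768 -.0743 .053 5.3
```

```text
t: 16.15
position: [0.5087, 0.2957, 0.0541]
tcp_rot: [0.0, 0.674, 0.739, 0.0]
ft_force: [-0.9, 0.0, 0.3]
width: 0.0505
grip_force: 43.2
t: 16.77
position: [0.5085, 0.2955, 0.0533]
tcp_rot: [0.0, 0.674, 0.739, -0.0]
ft_force: [-1.1, 0.4, 0.5]
width: 0.0853
grip_force: 0.0
t: 17.52
position: [0.5086, 0.2956, 0.1939]
tcp_rot: [0.0, 0.674, 0.739, 0.0]
ft_force: [-0.5, 0.3, -0.1]
width: 0.0854
grip_force: 0.0
t 17.5 pos [0.5086 0.2956 0.1939] yaw 5.3 tilt 0.0 w 0.085 | rz -0.0  d [-36.54  -6.59  14.07] cm
```

```bash

python3 -m jog '[{"dx":-3.65,"dy":-0.66,"dz":0,"rx":0,"ry":0,"rz":0},{"dx":-3.65,"dy":-0.66,"dz":0,"rx":0,"ry":0,"rz":0},{"dx":-3.65,"dy":-0.66,"dz":0,"rx":0,"ry":0,"rz":0},{"dx":-3.65,"dy":-0.66,"dz":0,"rx":0,"ry":0,"rz":0},{"dx":-3.65,"dy":-0.66,"dz":0,"rx":0,"ry":0,"rz":0},{"dx":-3.65,"dy":-0.66,"dz":0,"rx":0,"ry":0,"rz":0},{"dx":-3.65,"dy":-0.66,"dz":0,"rx":0,"ry":0,"rz":0},{"dx":-3.65,"dy":-0.66,"dz":0,"rx":0,"ry":0,"rz":0},{"dx":-3.65,"dy":-0.66,"dz":0,"rx":0,"ry":0,"rz":0},{"dx":-3.65,"dy":-0.66,"dz":0,"rx":0,"ry":0,"rz":0},{"dx":0,"dy":0,"dz":0,"rx":0,"ry":0,"rz":0},{"dx":0,"dy":0,"dz":0,"rx":0,"ry":0,"rz":0}]'
python3 -m jog '[{"dx":0,"dy":0,"dz":3,"rx":0,"ry":0,"rz":0},{"dx":0,"dy":0,"dz":4,"rx":0,"ry":0,"rz":0},{"dx":0,"dy":0,"dz":4,"rx":0,"ry":0,"rz":0},{"dx":0,"dy":0,"dz":2.2,"rx":0,"ry":0,"rz":0},{"dx":0,"dy":0,"dz":0.8,"rx":0,"ry":0,"rz":0},{"dx":0,"dy":0,"dz":0,"rx":0,"ry":0,"rz":0}]'
python3 d.py .4768 -.0743 .053 5.3
```

```text
t: 19.02
position: [0.476, -0.0736, 0.1923]
tcp_rot: [-0.001, 0.674, 0.739, -0.0]
ft_force: [0.2, 0.7, 0.2]
width: 0.0856
grip_force: 0.0
t: 19.77
position: [0.4764, -0.0733, 0.0533]
tcp_rot: [-0.0, 0.673, 0.739, -0.0]
ft_force: [-0.2, 0.1, 0.3]
width: 0.0851
grip_force: 0.0
t 19.8 pos [ 0.4764 -0.0733  0.0533] yaw 5.3 tilt 0.0 w 0.085 | rz 0.0  d [-0.1   0.03  0.03] cm
```

```bash

python3 -m jog '[{"dx":-0.1,"dy":0,"dz":0,"rx":0,"ry":0,"rz":0},{"dx":0,"dy":0,"dz":0,"rx":0,"ry":0,"rz":0},{"dx":0,"dy":0,"dz":0,"rx":0,"ry":0,"rz":0},{"dx":0,"dy":0,"dz":0,"rx":0,"ry":0,"rz":0},{"dx":0,"dy":0,"dz":0,"rx":0,"ry":0,"rz":0},{"dx":0,"dy":0,"dz":0,"rx":0,"ry":0,"rz":0},{"dx":0,"dy":0,"dz":0,"rx":0,"ry":0,"rz":0},{"dx":0,"dy":0,"dz":0,"rx":0,"ry":0,"rz":0}]' 1 40
python3 -m jog '[{"dx":0,"dy":0,"dz":-1,"rx":0,"ry":0,"rz":0},{"dx":0,"dy":0,"dz":-3,"rx":0,"ry":0,"rz":0},{"dx":0,"dy":0,"dz":-4,"rx":0,"ry":0,"rz":0},{"dx":0,"dy":0,"dz":-4,"rx":0,"ry":0,"rz":0},{"dx":0,"dy":0,"dz":-2,"rx":0,"ry":0,"rz":0},{"dx":0,"dy":0,"dz":0,"rx":0,"ry":0,"rz":0}]'
python3 d.py .43 .355 .055 5.3
```

```text
t: 20.78
position: [0.4772, -0.0752, 0.0549]
tcp_rot: [0.001, 0.674, 0.739, 0.001]
ft_force: [-1.3, 0.2, 5.8]
width: 0.047
grip_force: 41.1
t: 21.52
position: [0.4773, -0.0752, 0.1953]
tcp_rot: [0.002, 0.674, 0.739, 0.001]
ft_force: [-0.0, 0.3, -2.9]
width: 0.0475
grip_force: 41.7
t 21.5 pos [ 0.4773 -0.0752  0.1953] yaw 5.3 tilt 0.2 w 0.047 | rz -0.0  d [43.29 -0.78 13.98] cm
```

```bash

python3 -m jog '[{"dx":2,"dy":-0.08,"dz":0,"rx":0,"ry":0,"rz":0},{"dx":4,"dy":-0.08,"dz":0,"rx":0,"ry":0,"rz":0},{"dx":4.5,"dy":-0.08,"dz":0,"rx":0,"ry":0,"rz":0},{"dx":4.5,"dy":-0.08,"dz":0,"rx":0,"ry":0,"rz":0},{"dx":4.5,"dy":-0.08,"dz":0,"rx":0,"ry":0,"rz":0},{"dx":4.5,"dy":-0.08,"dz":0,"rx":0,"ry":0,"rz":0},{"dx":4.5,"dy":-0.08,"dz":0,"rx":0,"ry":0,"rz":0},{"dx":4.5,"dy":-0.08,"dz":0,"rx":0,"ry":0,"rz":0},{"dx":4,"dy":-0.08,"dz":0,"rx":0,"ry":0,"rz":0},{"dx":4,"dy":-0.08,"dz":0,"rx":0,"ry":0,"rz":0},{"dx":2.3,"dy":0,"dz":0,"rx":0,"ry":0,"rz":0},{"dx":0,"dy":0,"dz":0,"rx":0,"ry":0,"rz":0}]'
python3 -m jog '[{"dx":0,"dy":0,"dz":0,"rx":0,"ry":0,"rz":0},{"dx":0,"dy":0,"dz":4,"rx":0,"ry":0,"rz":0},{"dx":0,"dy":0,"dz":4,"rx":0,"ry":0,"rz":0},{"dx":0,"dy":0,"dz":3,"rx":0,"ry":0,"rz":0},{"dx":0,"dy":0,"dz":1.5,"rx":0,"ry":0,"rz":0},{"dx":0,"dy":0,"dz":0.7,"rx":0,"ry":0,"rz":0},{"dx":0,"dy":0,"dz":0.3,"rx":0,"ry":0,"rz":0},{"dx":0,"dy":0,"dz":0.2,"rx":0,"ry":0,"rz":0},{"dx":0,"dy":0,"dz":0.1,"rx":0,"ry":0,"rz":0},{"dx":0,"dy":0,"dz":0,"rx":0,"ry":0,"rz":0}]'
python3 -m jog '[{"dx":0,"dy":0,"dz":0.1,"rx":0,"ry":0,"rz":0},{"dx":0,"dy":0,"dz":0.1,"rx":0,"ry":0,"rz":0},{"dx":0,"dy":0,"dz":0,"rx":0,"ry":0,"rz":0}]'
```

```text
t: 23.02
position: [0.4281, 0.3561, 0.1917]
tcp_rot: [-0.0, 0.673, 0.74, -0.001]
ft_force: [0.3, -0.9, -1.1]
width: 0.0474
grip_force: 41.7
t: 24.28
position: [0.4288, 0.3556, 0.0557]
tcp_rot: [0.0, 0.674, 0.739, 0.0]
ft_force: [-0.4, -0.4, -1.2]
width: 0.0473
grip_force: 41.7
t: 24.65
position: [0.4288, 0.3557, 0.054]
tcp_rot: [-0.0, 0.674, 0.739, 0.0]
ft_force: [-1.7, -0.3, 1.0]
width: 0.0476
grip_force: 42.1
```

```bash

python3 -m jog '[{"dx":0,"dy":0,"dz":0,"rx":0,"ry":0,"rz":0},{"dx":0,"dy":0,"dz":0,"rx":0,"ry":0,"rz":0},{"dx":0,"dy":0,"dz":0,"rx":0,"ry":0,"rz":0},{"dx":0,"dy":0,"dz":0,"rx":0,"ry":0,"rz":0},{"dx":0,"dy":0,"dz":0,"rx":0,"ry":0,"rz":0}]' -1
python3 -m jog '[{"dx":0,"dy":0,"dz":-2,"rx":0,"ry":0,"rz":0},{"dx":0,"dy":0,"dz":-4,"rx":0,"ry":0,"rz":0},{"dx":0,"dy":0,"dz":-4,"rx":0,"ry":0,"rz":0},{"dx":0,"dy":0,"dz":-4,"rx":0,"ry":0,"rz":0},{"dx":0,"dy":0,"dz":0,"rx":0,"ry":0,"rz":0},{"dx":0,"dy":0,"dz":0,"rx":0,"ry":0,"rz":0}]'
python3 -c "
from h import *
crop('top',120,225,266,140,3,'pics/t1.png')"; python3 d.py .5204 .0379 .06 5.2
```

```text
t: 25.28
position: [0.4287, 0.3554, 0.0532]
tcp_rot: [0.0, 0.674, 0.739, -0.0]
ft_force: [-0.2, 0.8, 0.8]
width: 0.0854
grip_force: 0.0
t: 26.02
position: [0.4287, 0.3555, 0.1939]
tcp_rot: [0.0, 0.674, 0.739, 0.0]
ft_force: [0.3, 0.6, -0.8]
width: 0.0854
grip_force: 0.0
t 26.1 pos [0.4284 0.3552 0.1927] yaw 5.3 tilt 0.1 w 0.085 | rz 0.1  d [-32.43   6.3   13.28] cm
```

View pics/t1.png

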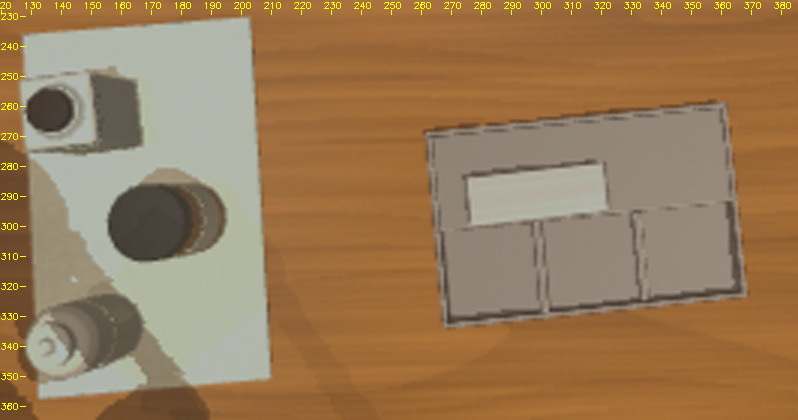

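All three stand upright on the sheet: can top at (136,261), jar (169,298), bottle (136,340). The weight is untouched at (298,289). Next I move over the weight with a partly open gripper.

```bash

python3 -m jog '[{"dx":-3.2,"dy":0.6,"dz":0,"rx":0,"ry":0,"rz":0},{"dx":-3.2,"dy":0.6,"dz":0,"rx":0,"ry":0,"rz":0},{"dx":-3.2,"dy":0.6,"dz":0,"rx":0,"ry":0,"rz":0},{"dx":-3.2,"dy":0.6,"dz":0,"rx":0,"ry":0,"rz":0},{"dx":-3.2,"dy":0.6,"dz":0,"rx":0,"ry":0,"rz":0},{"dx":-3.2,"dy":0.6,"dz":0,"rx":0,"ry":0,"rz":0},{"dx":-3.2,"dy":0.6,"dz":0,"rx":0,"ry":0,"rz":0},{"dx":-3.2,"dy":0.6,"dz":0,"rx":0,"ry":0,"rz":0},{"dx":-3.2,"dy":0.6,"dz":0,"rx":0,"ry":0,"rz":0},{"dx":-3.6,"dy":0.9,"dz":0,"rx":0,"ry":0,"rz":0},{"dx":0,"dy":0,"dz":0,"rx":0,"ry":0,"rz":0},{"dx":0,"dy":0,"dz":0,"rx":0,"ry":0,"rz":0}]' -0.2
python3 -m jog '[{"dx":0,"dy":0,"dz":4,"rx":0,"ry":0,"rz":0},{"dx":0,"dy":0,"dz":4,"rx":0,"ry":0,"rz":0},{"dx":0,"dy":0,"dz":3,"rx":0,"ry":0,"rz":0},{"dx":0,"dy":0,"dz":1.5,"rx":0,"ry":0,"rz":0},{"dx":0,"dy":0,"dz":0,"rx":0,"ry":0,"rz":0},{"dx":0,"dy":0,"dz":0,"rx":0,"ry":0,"rz":0}]'
python3 d.py .5212 .0379 .018 5.2; python3 -c "
from h import *
crop('scene',270,160,110,97,6,'pics/g2.png')"
```

```text
t: 27.58
position: [0.5207, 0.039, 0.1922]
tcp_rot: [-0.001, 0.674, 0.739, -0.001]
ft_force: [0.4, 0.4, -0.2]
width: 0.0511
grip_force: 0.0
t: 28.32
position: [0.5221, 0.0389, 0.07]
tcp_rot: [0.001, 0.674, 0.739, 0.001]
ft_force: [1.0, 1.2, 0.7]
width: 0.0513
grip_force: 0.0
t 28.3 pos [0.5221 0.0389 0.07  ] yaw 5.3 tilt 0.1 w 0.051 | rz 0.1  d [-0.09 -0.11  5.2 ] cm
```

View pics/g2.png

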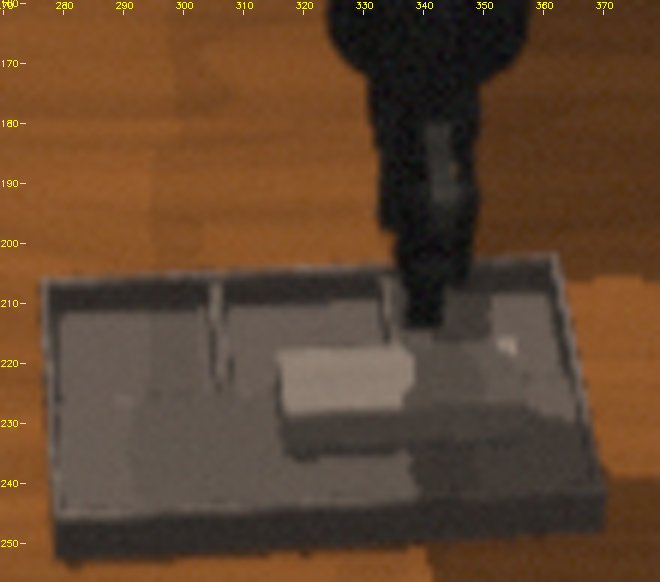

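The fingers hang above the weight at (341,212), and the tray compartments are empty. I descend and grip.

```bash

python3 -m jog '[{"dx":-0.1,"dy":-0.1,"dz":1.5,"rx":0,"ry":0,"rz":0},{"dx":0,"dy":0,"dz":1.5,"rx":0,"ry":0,"rz":0},{"dx":0,"dy":0,"dz":1,"rx":0,"ry":0,"rz":0},{"dx":0,"dy":0,"dz":0.6,"rx":0,"ry":0,"rz":0},{"dx":0,"dy":0,"dz":0.4,"rx":0,"ry":0,"rz":0},{"dx":0,"dy":0,"dz":0,"rx":0,"ry":0,"rz":0}]'
python3 -m jog '[{"dx":0,"dy":0,"dz":0,"rx":0,"ry":0,"rz":0},{"dx":0,"dy":0,"dz":0,"rx":0,"ry":0,"rz":0},{"dx":0,"dy":0,"dz":0,"rx":0,"ry":0,"rz":0},{"dx":0,"dy":0,"dz":0,"rx":0,"ry":0,"rz":0},{"dx":0,"dy":0,"dz":0,"rx":0,"ry":0,"rz":0},{"dx":0,"dy":0,"dz":0,"rx":0,"ry":0,"rz":0},{"dx":0,"dy":0,"dz":0,"rx":0,"ry":0,"rz":0}]' 1 80
python3 d.py .4813 -.316 .06 11
```

```text
t: 29.12
position: [0.5203, 0.0375, 0.0182]
tcp_rot: [-0.0, 0.674, 0.739, -0.0]
ft_force: [0.2, 0.2, -0.0]
width: 0.0511
grip_force: 0.0
t: 30.0
position: [0.5203, 0.0375, 0.0183]
tcp_rot: [-0.0, 0.674, 0.739, 0.0]
ft_force: [-0.5, -0.1, -0.3]
width: -0.0004
grip_force: 0.0
t 30.0 pos [0.5203 0.0375 0.0183] yaw 5.3 tilt 0.0 w -0.000 | rz -5.7  d [-33.96 -10.58  -4.17] cm
```

The gripper closed on nothing, so I need a look before doing anything else.

```bash
python3 -c "
from h import *
im=read_camera('scene'); crop('scene',270,160,110,97,6,'pics/g3.png',im)
a=cv2.imread('pics/g3.png'); 
crop('top',255,225,120,84,5,'pics/t3.png'); b=cv2.imread('pics/t3.png'); b=b[:, :]
h=max(len(a),len(b)); o=np.zeros((h,a.shape[1]+b.shape[1],3),np.uint8); o[:len(a),:a.shape[1]]=a; o[:len(b),a.shape[1]:]=b
cv2.imwrite('pics/gt3.png',cv2.resize(o,None,fx=.63,fy=.63)); print(o.shape)"
```

```text
(582, 1260, 3)
```

View pics/gt3.png

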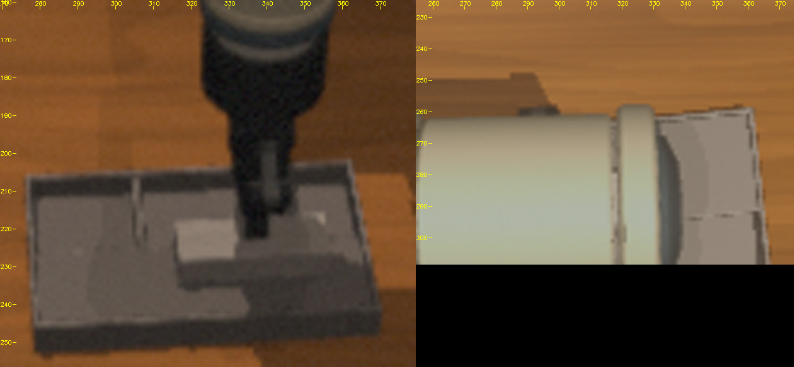

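```bash
python3 -c "
from h import *
print(pj('scene',[[.522,.0389,.07],[.522-.025,.0389,.078],[.522+.025,.0389,.078],[.5203,.0375,.018],[.5203,.0375,.044],[.5203,.0375,.031]]).round(1))
s=manip.observe(); print({k:np.round(v,3) for k,v in s.items()})
w=[.5204,.0379]; c,sn=np.cos(.095),np.sin(.095)
print('weight top corners', pj('scene',[[w[0]+c*a-sn*b,w[1]+sn*a+c*b,.044] for a,b in((.018,.05),(.018,-.05),(-.018,-.05),(-.018,.05))]).round(1))"
```

```text
[[336.3 214.6]
 [336.1 205. ]
 [336.7 219.6]
 [334.8 229.1]
 [335.2 221.7]
 [335.  225.4]]
{'t': np.float64(30.1), 'joint_pos': array([ 0.007, -0.076,  1.728,  0.   ,  1.49 , -0.085]), 'qvel': array([ 0.   , -0.001,  0.   , -0.003,  0.001, -0.   ]), 'joint_torque': array([ 1.0000e-03, -3.7243e+01, -4.0600e+01, -0.0000e+00,  1.0000e-03,
       -0.0000e+00]), 'position': array([0.52 , 0.038, 0.018]), 'tcp_rot': array([-0.   ,  0.674,  0.739,  0.   ]), 'ft_force': array([ 0.904,  0.673, -0.458]), 'torque': array([-0.01 ,  0.011,  0.016]), 'grip_force': np.float64(0.0), 'width': np.float64(0.0)}
weight top corners [[356.7 225.8]
 [315.8 228.2]
 [314.3 217.7]
 [354.5 215.4]]
```

```bash
python3 -c "
from h import *
print(pj('scene',[[.490,.072,.058],[.490,.072,.085],[.4646,.0725,.098]]).round(1), [bp('scene',337,222,z).round(4) for z in (.018,.03,.044,.05)], 'g2',[bp('scene',341,213.5,z).round(4) for z in (.07,.078,.1)])
crop('scene',315,190,45,36,17,'pics/g4.png')"
```

```text
[[349.1 209.1]
 [349.8 201.1]
 [349.9 190.1]] [array([0.4956, 0.0438, 0.018 ]), array([0.5075, 0.0429, 0.03  ]), array([0.5214, 0.0419, 0.044 ]), array([0.5273, 0.0414, 0.05  ])] g2 [array([0.5181, 0.0505, 0.07  ]), array([0.5262, 0.0498, 0.078 ]), array([0.5487, 0.048 , 0.1   ])]
```

View pics/g4.png

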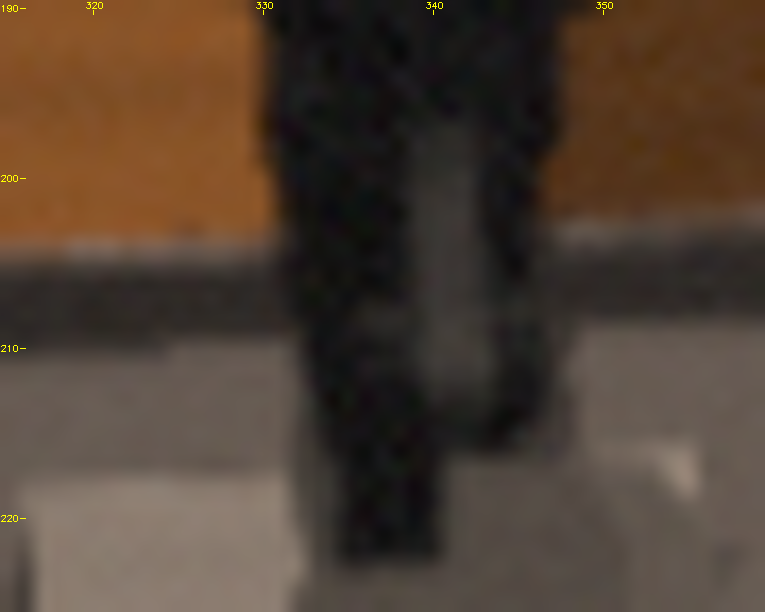

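Two readings agree. In g1 the fingertip sits at row 202, and it is now at (337.5,222.5), which is 26 mm above what the reported z would give. The bottle's narrow 47 mm width fits a high grip too. So the tips are really just above the weight's top, and I need to go about 25 mm lower. I'll raise, reopen and descend while watching the force.

```bash

python3 -m jog '[{"dx":0,"dy":0,"dz":-1.5,"rx":0,"ry":0,"rz":0},{"dx":0,"dy":0,"dz":-1.5,"rx":0,"ry":0,"rz":0},{"dx":0,"dy":0,"dz":0,"rx":0,"ry":0,"rz":0},{"dx":0,"dy":0,"dz":0,"rx":0,"ry":0,"rz":0},{"dx":0,"dy":0,"dz":0,"rx":0,"ry":0,"rz":0},{"dx":0,"dy":0,"dz":0,"rx":0,"ry":0,"rz":0},{"dx":0,"dy":0,"dz":0,"rx":0,"ry":0,"rz":0}]' -0.2
python3 -m jog '[{"dx":0,"dy":0,"dz":1,"rx":0,"ry":0,"rz":0},{"dx":0,"dy":0,"dz":1,"rx":0,"ry":0,"rz":0},{"dx":0,"dy":0,"dz":1,"rx":0,"ry":0,"rz":0},{"dx":0,"dy":0,"dz":0.3,"rx":0,"ry":0,"rz":0},{"dx":0,"dy":0,"dz":0.3,"rx":0,"ry":0,"rz":0},{"dx":0,"dy":0,"dz":0,"rx":0,"ry":0,"rz":0}]'
python3 -m jog '[{"dx":0,"dy":0,"dz":0.3,"rx":0,"ry":0,"rz":0},{"dx":0,"dy":0,"dz":0.3,"rx":0,"ry":0,"rz":0},{"dx":0,"dy":0,"dz":0,"rx":0,"ry":0,"rz":0}]'
```

```text
t: 31.02
position: [0.5202, 0.0375, 0.0479]
tcp_rot: [-0.0, 0.674, 0.739, -0.0]
ft_force: [-0.3, -0.3, -0.6]
width: 0.0515
grip_force: 0.0
t: 31.78
position: [0.5204, 0.0375, 0.0122]
tcp_rot: [0.0, 0.674, 0.739, -0.0]
ft_force: [-0.0, -0.4, -0.1]
width: 0.0512
grip_force: 0.0
t: 32.15
position: [0.5201, 0.0375, 0.0059]
tcp_rot: [-0.0, 0.674, 0.739, -0.0]
ft_force: [-0.5, 0.2, 0.6]
width: 0.0513
grip_force: 0.0
```

Reported z is 0.006, below the ledge top, with no contact, which confirms the offset. I continue carefully.

```bash

python3 -m jog '[{"dx":0,"dy":0,"dz":0.3,"rx":0,"ry":0,"rz":0},{"dx":0,"dy":0,"dz":0.3,"rx":0,"ry":0,"rz":0},{"dx":0,"dy":0,"dz":0.3,"rx":0,"ry":0,"rz":0},{"dx":0,"dy":0,"dz":0,"rx":0,"ry":0,"rz":0}]'
python3 -m jog '[{"dx":0,"dy":0,"dz":0.15,"rx":0,"ry":0,"rz":0},{"dx":0,"dy":0,"dz":0.15,"rx":0,"ry":0,"rz":0},{"dx":0,"dy":0,"dz":0,"rx":0,"ry":0,"rz":0}]'
```

```text
t: 32.65
position: [0.5201, 0.0375, -0.0032]
tcp_rot: [-0.0, 0.674, 0.739, -0.0]
ft_force: [-0.7, 0.1, 0.1]
width: 0.0515
grip_force: 0.0
t: 33.02
position: [0.5202, 0.0375, -0.0059]
tcp_rot: [-0.0, 0.674, 0.739, -0.0]
ft_force: [0.6, 0.3, -0.7]
width: 0.0515
grip_force: 0.0
```

```bash

python3 -m jog '[{"dx":0,"dy":0,"dz":0,"rx":0,"ry":0,"rz":0},{"dx":0,"dy":0,"dz":0,"rx":0,"ry":0,"rz":0},{"dx":0,"dy":0,"dz":0,"rx":0,"ry":0,"rz":0},{"dx":0,"dy":0,"dz":0,"rx":0,"ry":0,"rz":0},{"dx":0,"dy":0,"dz":0,"rx":0,"ry":0,"rz":0}]' 1 80
python3 d.py .4813 -.316 .06 11;  python3 -c "
from h import *
crop('scene',305,180,70,55,11,'pics/g5.png')"
```

```text
t: 33.65
position: [0.5202, 0.0375, -0.0053]
tcp_rot: [-0.0, 0.674, 0.739, -0.0]
ft_force: [-4.2, -0.3, 6.3]
width: 0.0343
grip_force: 83.3
t 33.6 pos [ 0.5202  0.0375 -0.0053] yaw 5.3 tilt 0.0 w 0.034 | rz -5.7  d [-33.96 -10.57  -6.53] cm
```

View pics/g5.png

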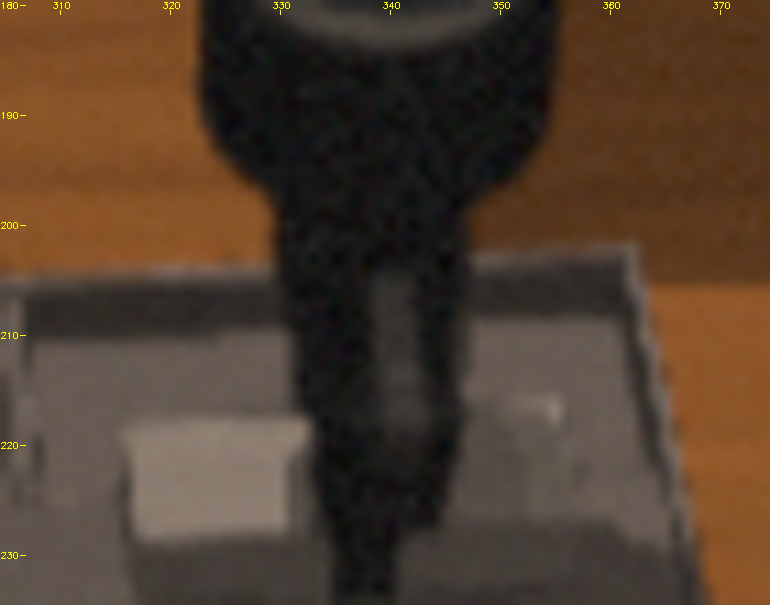

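The weight is gripped: width 34 mm, 83 N, with the finger in front of its rear face at (338,232). I lift it, carry it to the board and turn it by −5.7°.

```bash

python3 -m jog '[{"dx":0,"dy":0,"dz":-1,"rx":0,"ry":0,"rz":0},{"dx":0,"dy":0,"dz":-2,"rx":0,"ry":0,"rz":0},{"dx":0,"dy":0,"dz":-3,"rx":0,"ry":0,"rz":0},{"dx":0,"dy":0,"dz":-2,"rx":0,"ry":0,"rz":0},{"dx":0,"dy":0,"dz":0,"rx":0,"ry":0,"rz":-2.8},{"dx":0,"dy":0,"dz":0,"rx":0,"ry":0,"rz":-2.9},{"dx":0,"dy":0,"dz":0,"rx":0,"ry":0,"rz":0}]'
python3 -m jog '[{"dx":-2,"dy":-0.6,"dz":0,"rx":0,"ry":0,"rz":0},{"dx":-3.2,"dy":-1,"dz":0,"rx":0,"ry":0,"rz":0},{"dx":-3.6,"dy":-1.1,"dz":0,"rx":0,"ry":0,"rz":0},{"dx":-3.6,"dy":-1.1,"dz":0,"rx":0,"ry":0,"rz":0},{"dx":-3.6,"dy":-1.1,"dz":0,"rx":0,"ry":0,"rz":0},{"dx":-3.6,"dy":-1.1,"dz":0,"rx":0,"ry":0,"rz":0},{"dx":-3.6,"dy":-1.1,"dz":0,"rx":0,"ry":0,"rz":0},{"dx":-3.6,"dy":-1.1,"dz":0,"rx":0,"ry":0,"rz":0},{"dx":-3.6,"dy":-1.1,"dz":0,"rx":0,"ry":0,"rz":0},{"dx":-3.6,"dy":-1.1,"dz":0,"rx":0,"ry":0,"rz":0},{"dx":0,"dy":0,"dz":0,"rx":0,"ry":0,"rz":0},{"dx":0,"dy":0,"dz":0,"rx":0,"ry":0,"rz":0}]'
python3 d.py .4813 -.316 .003 11
```

```text
t: 34.58
position: [0.5203, 0.0375, 0.0745]
tcp_rot: [0.0, 0.636, 0.771, 0.0]
ft_force: [-0.6, -0.1, -8.2]
width: 0.0343
grip_force: 82.1
t: 36.08
position: [0.4829, -0.3158, 0.074]
tcp_rot: [-0.0, 0.637, 0.771, 0.0]
ft_force: [-0.2, -0.2, -7.4]
width: 0.0342
grip_force: 81.9
t 36.1 pos [ 0.4829 -0.3158  0.074 ] yaw 10.9 tilt 0.1 w 0.034 | rz -0.1  d [ 0.   -0.16  7.1 ] cm
```

```bash

python3 -m jog '[{"dx":0,"dy":-0.16,"dz":2,"rx":0,"ry":0,"rz":0},{"dx":0,"dy":0,"dz":2,"rx":0,"ry":0,"rz":0},{"dx":0,"dy":0,"dz":1.5,"rx":0,"ry":0,"rz":0},{"dx":0,"dy":0,"dz":0.8,"rx":0,"ry":0,"rz":0},{"dx":0,"dy":0,"dz":0.3,"rx":0,"ry":0,"rz":0},{"dx":0,"dy":0,"dz":0,"rx":0,"ry":0,"rz":0}]'
python3 -c "
from h import *
crop('scene',150,180,95,68,8,'pics/p1.png'); cv2.imwrite('pics/p1top.png',read_camera('top')[...,::-1])"
```

```text
t: 36.83
position: [0.4817, -0.3166, 0.0086]
tcp_rot: [0.0, 0.636, 0.772, 0.0]
ft_force: [0.6, -0.3, -7.6]
width: 0.0346
grip_force: 81.9
```

View pics/p1.png

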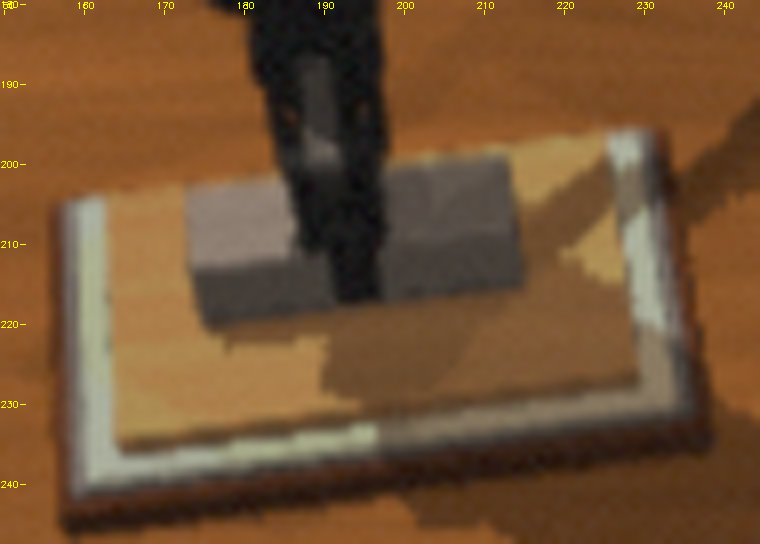

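The weight hovers over the board. Its top corners are about (173,203.5), (212.5,199), (213.5,208.5) and (173.5,213). The board's corners are at (162.5,204), (225.5,196.5), (229.5,227.5) and (164.5,236).

```bash
cat >> h.py <<'E'
from scipy.optimize import least_squares
def fit(n,hx,hy,z,pix,x0):
    """rectangle, half sizes hx, hy at height z; pix order: (+x,+y),(+x,-y),(-x,-y),(-x,+y)"""
    L=np.array([[hx,hy],[hx,-hy],[-hx,-hy],[-hx,hy]])
    def w(p):
        c,s=np.cos(p[2]),np.sin(p[2]); return np.c_[p[0]+c*L[:,0]-s*L[:,1],p[1]+s*L[:,0]+c*L[:,1],np.full(4,z)]
    r=least_squares(lambda p:(pj(n,w(p))-np.array(pix)).ravel(),x0); return np.r_[r.x[:2].round(4),np.degrees(r.x[2]).round(1),np.abs(r.fun).max().round(1)]
E
python3 - <<'E'
from h import *
print('board',fit('scene',.055,.08,.026,[[229.5,227.5],[164.5,236],[162.5,204],[225.5,196.5]],[.48,-.3,.2]))
for z in (.056,.058,.06): print('weight',fit('scene',.018,.05,z,[[213.5,208.5],[173.5,213],[173,203.5],[212.5,199]],[.48,-.3,.2]))
print('weight bottom edge',[bp('scene',u,v,.032).round(4) for u,v in ((175.5,220.5),(214.5,215.5))])
E
```

```text
board [ 0.4861 -0.3104 11.3     0.7   ]
weight [ 0.4825 -0.3131 10.4     0.6   ]
weight [ 0.4845 -0.3126 10.4     0.7   ]
weight [ 0.4866 -0.312  10.4     0.7   ]
weight bottom edge [array([ 0.51  , -0.3562,  0.032 ]), array([ 0.4911, -0.2622,  0.032 ])]
```

The weight's centre is within 3 mm of the board's centre in the same camera. I nudge it 2 mm, lower it and release.

```bash

python3 -m jog '[{"dx":0.2,"dy":0.2,"dz":0.2,"rx":0,"ry":0,"rz":0},{"dx":0,"dy":0,"dz":0.2,"rx":0,"ry":0,"rz":0},{"dx":0,"dy":0,"dz":0.1,"rx":0,"ry":0,"rz":0},{"dx":0,"dy":0,"dz":0,"rx":0,"ry":0,"rz":0}]'
python3 -m jog '[{"dx":0,"dy":0,"dz":0.1,"rx":0,"ry":0,"rz":0},{"dx":0,"dy":0,"dz":0.05,"rx":0,"ry":0,"rz":0},{"dx":0,"dy":0,"dz":0,"rx":0,"ry":0,"rz":0}]'
```

```text
t: 37.42
position: [0.4829, -0.314, 0.0031]
tcp_rot: [-0.0, 0.636, 0.772, -0.0]
ft_force: [0.8, -0.3, -7.6]
width: 0.0347
grip_force: 81.9
t: 37.8
position: [0.4832, -0.3141, 0.0027]
tcp_rot: [0.0, 0.636, 0.772, -0.0]
ft_force: [-2.5, 1.7, 0.8]
width: 0.0342
grip_force: 82.8
```

```bash

python3 -m jog '[{"dx":0,"dy":0,"dz":0,"rx":0,"ry":0,"rz":0},{"dx":0,"dy":0,"dz":0,"rx":0,"ry":0,"rz":0},{"dx":0,"dy":0,"dz":0,"rx":0,"ry":0,"rz":0},{"dx":0,"dy":0,"dz":0,"rx":0,"ry":0,"rz":0}]' -0.2
python3 -m jog '[{"dx":0,"dy":0,"dz":-1,"rx":0,"ry":0,"rz":0},{"dx":0,"dy":0,"dz":-4,"rx":0,"ry":0,"rz":0},{"dx":0,"dy":0,"dz":-5,"rx":0,"ry":0,"rz":0},{"dx":0,"dy":0,"dz":-5,"rx":0,"ry":0,"rz":0},{"dx":0,"dy":0,"dz":-2,"rx":0,"ry":0,"rz":0},{"dx":0,"dy":0,"dz":0,"rx":0,"ry":0,"rz":5.6},{"dx":0,"dy":0,"dz":0,"rx":0,"ry":0,"rz":0}]' -1
python3 d.py .4288 .3557 .03 5.3
```

```text
t: 38.3
position: [0.4832, -0.3142, 0.002]
tcp_rot: [0.0, 0.636, 0.772, -0.0]
ft_force: [-0.3, 0.4, -0.0]
width: 0.051
grip_force: 0.0
t: 39.17
position: [0.4829, -0.3139, 0.1712]
tcp_rot: [-0.0, 0.673, 0.74, -0.0]
ft_force: [-0.3, -1.0, -0.1]
width: 0.0852
grip_force: 0.0
t 39.2 pos [ 0.4829 -0.3139  0.1712] yaw 5.4 tilt 0.1 w 0.085 | rz 0.1  d [67.16  0.81 14.16] cm
```

```bash

python3 -m jog '[{"dx":5.5,"dy":0.07,"dz":0,"rx":0,"ry":0,"rz":0},{"dx":5.6,"dy":0.07,"dz":0,"rx":0,"ry":0,"rz":0},{"dx":5.6,"dy":0.07,"dz":0,"rx":0,"ry":0,"rz":0},{"dx":5.6,"dy":0.07,"dz":0,"rx":0,"ry":0,"rz":0},{"dx":5.6,"dy":0.07,"dz":0,"rx":0,"ry":0,"rz":0},{"dx":5.6,"dy":0.07,"dz":0,"rx":0,"ry":0,"rz":0},{"dx":5.6,"dy":0.07,"dz":0,"rx":0,"ry":0,"rz":0},{"dx":5.6,"dy":0.07,"dz":0,"rx":0,"ry":0,"rz":0},{"dx":5.6,"dy":0.07,"dz":0,"rx":0,"ry":0,"rz":0},{"dx":5.6,"dy":0.07,"dz":0,"rx":0,"ry":0,"rz":0},{"dx":5.6,"dy":0.07,"dz":0,"rx":0,"ry":0,"rz":0},{"dx":5.6,"dy":0.07,"dz":0,"rx":0,"ry":0,"rz":0}]'
python3 -m jog '[{"dx":0,"dy":0,"dz":0,"rx":0,"ry":0,"rz":0},{"dx":0,"dy":0,"dz":0,"rx":0,"ry":0,"rz":0}]'
python3 d.py .4288 .3557 .03 5.3
python3 -c "
from h import *
crop('top',400,255,115,95,6,'pics/p2.png')"
```

```text
t: 40.67
position: [0.4277, 0.3564, 0.1706]
tcp_rot: [-0.0, 0.672, 0.74, -0.001]
ft_force: [1.7, 0.4, 0.1]
width: 0.0852
grip_force: 0.0
t: 40.92
position: [0.4281, 0.3544, 0.1707]
tcp_rot: [0.0, 0.672, 0.74, -0.001]
ft_force: [0.3, 0.3, 0.6]
width: 0.0853
grip_force: 0.0
t 40.9 pos [0.4281 0.3544 0.1707] yaw 5.5 tilt 0.1 w 0.085 | rz 0.2  d [ 0.15  0.11 14.06] cm
```

View pics/p2.png

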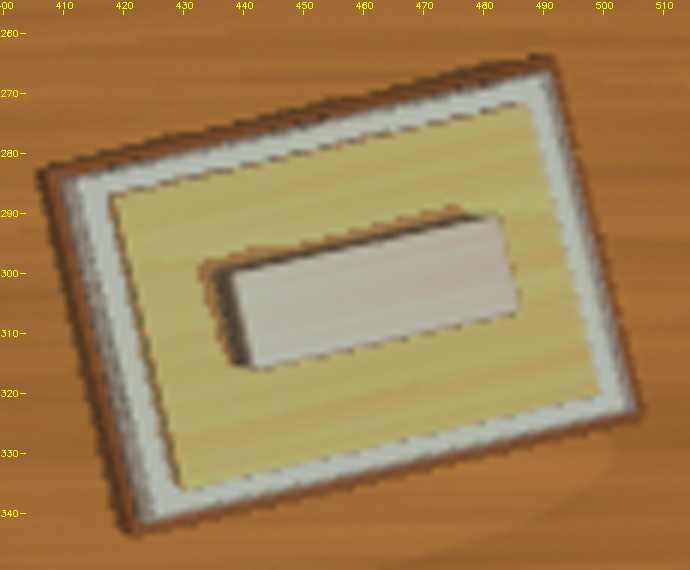

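The weight lies lengthwise in the middle of the board, with top corners (438.5,300), (482,291), (485.5,307) and (442,316). I'll check the numbers and grip the bottle lower this time.

```bash
python3 -c "
from h import *
print('w',fit('top',.018,.05,.052,[[438.5,300],[482,291],[485.5,307],[442,316]],[.48,-.3,.2]),'b',fit('top',.055,.08,.026,[[418.5,287.5],[487.5,272],[499,321],[429.5,337]],[.48,-.3,.2]))"
python3 -m jog '[{"dx":0.15,"dy":0.1,"dz":3,"rx":0,"ry":0,"rz":0},{"dx":0,"dy":0,"dz":4,"rx":0,"ry":0,"rz":0},{"dx":0,"dy":0,"dz":4,"rx":0,"ry":0,"rz":0},{"dx":0,"dy":0,"dz":2.2,"rx":0,"ry":0,"rz":0},{"dx":0,"dy":0,"dz":0.8,"rx":0,"ry":0,"rz":0},{"dx":0,"dy":0,"dz":0,"rx":0,"ry":0,"rz":0}]'
python3 -m jog '[{"dx":0,"dy":0,"dz":0,"rx":0,"ry":0,"rz":0},{"dx":0,"dy":0,"dz":0,"rx":0,"ry":0,"rz":0},{"dx":0,"dy":0,"dz":0,"rx":0,"ry":0,"rz":0},{"dx":0,"dy":0,"dz":0,"rx":0,"ry":0,"rz":0},{"dx":0,"dy":0,"dz":0,"rx":0,"ry":0,"rz":0},{"dx":0,"dy":0,"dz":0,"rx":0,"ry":0,"rz":0},{"dx":0,"dy":0,"dz":0,"rx":0,"ry":0,"rz":0}]' 1 40
python3 -m jog '[{"dx":0,"dy":0,"dz":-1,"rx":0,"ry":0,"rz":0},{"dx":0,"dy":0,"dz":-3,"rx":0,"ry":0,"rz":0},{"dx":0,"dy":0,"dz":-4,"rx":0,"ry":0,"rz":0},{"dx":0,"dy":0,"dz":-4,"rx":0,"ry":0,"rz":0},{"dx":0,"dy":0,"dz":-2,"rx":0,"ry":0,"rz":0},{"dx":0,"dy":0,"dz":0,"rx":0,"ry":0,"rz":0}]'
python3 d.py .4772 -.0752 .03 5.3
```

```text
w [ 0.4831 -0.3136 10.3     0.9   ] b [ 0.4803 -0.3146 11.2     0.7   ]
t: 41.72
position: [0.4296, 0.3556, 0.0321]
tcp_rot: [0.0, 0.673, 0.739, 0.0]
ft_force: [-0.1, 0.8, 0.8]
width: 0.0851
grip_force: 0.0
t: 42.6
position: [0.4297, 0.3569, 0.0334]
tcp_rot: [0.0, 0.673, 0.74, 0.001]
ft_force: [-2.7, -0.9, 6.0]
width: 0.0485
grip_force: 41.3
t: 43.35
position: [0.4299, 0.3568, 0.1731]
tcp_rot: [0.0, 0.673, 0.74, 0.001]
ft_force: [0.4, -0.4, -2.5]
width: 0.0485
grip_force: 41.8
t 43.4 pos [0.4299 0.3568 0.1731] yaw 5.4 tilt 0.2 w 0.049 | rz 0.1  d [-43.48   0.69  14.25] cm
```

```bash

python3 -m jog '[{"dx":-2,"dy":0.07,"dz":0,"rx":0,"ry":0,"rz":0},{"dx":-4,"dy":0.07,"dz":0,"rx":0,"ry":0,"rz":0},{"dx":-4.5,"dy":0.07,"dz":0,"rx":0,"ry":0,"rz":0},{"dx":-4.5,"dy":0.07,"dz":0,"rx":0,"ry":0,"rz":0},{"dx":-4.5,"dy":0.07,"dz":0,"rx":0,"ry":0,"rz":0},{"dx":-4.5,"dy":0.07,"dz":0,"rx":0,"ry":0,"rz":0},{"dx":-4.5,"dy":0.07,"dz":0,"rx":0,"ry":0,"rz":0},{"dx":-4.5,"dy":0.07,"dz":0,"rx":0,"ry":0,"rz":0},{"dx":-4,"dy":0.07,"dz":0,"rx":0,"ry":0,"rz":0},{"dx":-4,"dy":0.07,"dz":0,"rx":0,"ry":0,"rz":0},{"dx":-2.4,"dy":0,"dz":0,"rx":0,"ry":0,"rz":0},{"dx":0,"dy":0,"dz":0,"rx":0,"ry":0,"rz":0}]'
python3 -m jog '[{"dx":0,"dy":0,"dz":0,"rx":0,"ry":0,"rz":0},{"dx":0,"dy":0,"dz":0,"rx":0,"ry":0,"rz":0}]'
python3 d.py .4775 -.0745 .034 5.3
```

```text
t: 44.85
position: [0.4756, -0.077, 0.1694]
tcp_rot: [-0.002, 0.674, 0.738, -0.001]
ft_force: [0.1, 1.0, -1.5]
width: 0.0484
grip_force: 41.8
t: 45.1
position: [0.4767, -0.0743, 0.1713]
tcp_rot: [-0.0, 0.673, 0.74, -0.0]
ft_force: [0.4, 1.3, -2.2]
width: 0.0485
grip_force: 41.8
t 45.1 pos [ 0.4767 -0.0743  0.1713] yaw 5.4 tilt 0.0 w 0.048 | rz 0.1  d [-0.03  0.09 13.73] cm
```

```bash

python3 -m jog '[{"dx":0,"dy":0.1,"dz":4,"rx":0,"ry":0,"rz":0},{"dx":0,"dy":0,"dz":4,"rx":0,"ry":0,"rz":0},{"dx":0,"dy":0,"dz":3,"rx":0,"ry":0,"rz":0},{"dx":0,"dy":0,"dz":1.5,"rx":0,"ry":0,"rz":0},{"dx":0,"dy":0,"dz":0.6,"rx":0,"ry":0,"rz":0},{"dx":0,"dy":0,"dz":0.3,"rx":0,"ry":0,"rz":0},{"dx":0,"dy":0,"dz":0.1,"rx":0,"ry":0,"rz":0},{"dx":0,"dy":0,"dz":0,"rx":0,"ry":0,"rz":0}]'
python3 -m jog '[{"dx":0,"dy":0,"dz":0.1,"rx":0,"ry":0,"rz":0},{"dx":0,"dy":0,"dz":0,"rx":0,"ry":0,"rz":0},{"dx":0,"dy":0,"dz":0,"rx":0,"ry":0,"rz":0}]'
```

```text
t: 46.1
position: [0.4784, -0.0751, 0.0376]
tcp_rot: [0.001, 0.673, 0.74, 0.0]
ft_force: [-0.1, -0.9, -1.9]
width: 0.0485
grip_force: 41.8
t: 46.48
position: [0.478, -0.075, 0.0358]
tcp_rot: [0.0, 0.673, 0.74, 0.0]
ft_force: [-0.5, 0.3, -1.4]
width: 0.0485
grip_force: 41.8
```

```bash

python3 -m jog '[{"dx":0,"dy":0,"dz":0.1,"rx":0,"ry":0,"rz":0},{"dx":0,"dy":0,"dz":0.05,"rx":0,"ry":0,"rz":0},{"dx":0,"dy":0,"dz":0,"rx":0,"ry":0,"rz":0}]'
python3 -m jog '[{"dx":0,"dy":0,"dz":0,"rx":0,"ry":0,"rz":0},{"dx":0,"dy":0,"dz":0,"rx":0,"ry":0,"rz":0},{"dx":0,"dy":0,"dz":0,"rx":0,"ry":0,"rz":0},{"dx":0,"dy":0,"dz":0,"rx":0,"ry":0,"rz":0},{"dx":0,"dy":0,"dz":0,"rx":0,"ry":0,"rz":0}]' -1
python3 -m jog '[{"dx":0,"dy":0,"dz":-2,"rx":0,"ry":0,"rz":0},{"dx":0,"dy":0,"dz":-4,"rx":0,"ry":0,"rz":0},{"dx":0,"dy":0,"dz":-4,"rx":0,"ry":0,"rz":0},{"dx":0,"dy":0,"dz":-4,"rx":0,"ry":0,"rz":0},{"dx":0,"dy":0,"dz":0,"rx":0,"ry":0,"rz":0},{"dx":0,"dy":0,"dz":0,"rx":0,"ry":0,"rz":0}]'
python3 d.py .5087 .2957 .035 5.3
```

```text
t: 46.85
position: [0.478, -0.075, 0.0345]
tcp_rot: [0.0, 0.673, 0.74, 0.0]
ft_force: [-1.3, -0.8, -0.3]
width: 0.0484
grip_force: 41.9
t: 47.48
position: [0.478, -0.0749, 0.0343]
tcp_rot: [0.0, 0.673, 0.74, 0.0]
ft_force: [0.5, -0.2, 0.3]
width: 0.0854
grip_force: 0.0
t: 48.22
position: [0.478, -0.0749, 0.1748]
tcp_rot: [0.0, 0.673, 0.74, 0.0]
ft_force: [-0.5, 0.0, -1.2]
width: 0.0851
grip_force: 0.0
t 48.2 pos [ 0.478  -0.0749  0.1748] yaw 5.4 tilt 0.0 w 0.085 | rz 0.1  d [36.62  6.46 13.98] cm
```

Now the jar.

```bash

python3 -m jog '[{"dx":3.66,"dy":0.65,"dz":0,"rx":0,"ry":0,"rz":0},{"dx":3.66,"dy":0.65,"dz":0,"rx":0,"ry":0,"rz":0},{"dx":3.66,"dy":0.65,"dz":0,"rx":0,"ry":0,"rz":0},{"dx":3.66,"dy":0.65,"dz":0,"rx":0,"ry":0,"rz":0},{"dx":3.66,"dy":0.65,"dz":0,"rx":0,"ry":0,"rz":0},{"dx":3.66,"dy":0.65,"dz":0,"rx":0,"ry":0,"rz":0},{"dx":3.66,"dy":0.65,"dz":0,"rx":0,"ry":0,"rz":0},{"dx":3.66,"dy":0.65,"dz":0,"rx":0,"ry":0,"rz":0},{"dx":3.66,"dy":0.65,"dz":0,"rx":0,"ry":0,"rz":0},{"dx":3.66,"dy":0.65,"dz":0,"rx":0,"ry":0,"rz":0},{"dx":0,"dy":0,"dz":0,"rx":0,"ry":0,"rz":0},{"dx":0,"dy":0,"dz":0,"rx":0,"ry":0,"rz":0}]'
python3 -m jog '[{"dx":0,"dy":0,"dz":3,"rx":0,"ry":0,"rz":0},{"dx":0,"dy":0,"dz":4,"rx":0,"ry":0,"rz":0},{"dx":0,"dy":0,"dz":3.6,"rx":0,"ry":0,"rz":0},{"dx":0,"dy":0,"dz":2.2,"rx":0,"ry":0,"rz":0},{"dx":0,"dy":0,"dz":0.8,"rx":0,"ry":0,"rz":0},{"dx":0,"dy":0,"dz":0,"rx":0,"ry":0,"rz":0}]'
python3 d.py .5087 .2957 .035 5.3
python3 -m jog '[{"dx":0,"dy":0,"dz":0,"rx":0,"ry":0,"rz":0},{"dx":0,"dy":0,"dz":0,"rx":0,"ry":0,"rz":0},{"dx":0,"dy":0,"dz":0,"rx":0,"ry":0,"rz":0},{"dx":0,"dy":0,"dz":0,"rx":0,"ry":0,"rz":0},{"dx":0,"dy":0,"dz":0,"rx":0,"ry":0,"rz":0},{"dx":0,"dy":0,"dz":0,"rx":0,"ry":0,"rz":0},{"dx":0,"dy":0,"dz":0,"rx":0,"ry":0,"rz":0}]' 1 40
python3 -m jog '[{"dx":0,"dy":0,"dz":-1,"rx":0,"ry":0,"rz":0},{"dx":0,"dy":0,"dz":-3,"rx":0,"ry":0,"rz":0},{"dx":0,"dy":0,"dz":-4,"rx":0,"ry":0,"rz":0},{"dx":0,"dy":0,"dz":-4,"rx":0,"ry":0,"rz":0},{"dx":0,"dy":0,"dz":-2,"rx":0,"ry":0,"rz":0},{"dx":0,"dy":0,"dz":0,"rx":0,"ry":0,"rz":0}]'
python3 d.py .4714 -.0013 .035 5.3
```

```text
t: 49.72
position: [0.5079, 0.2949, 0.1731]
tcp_rot: [-0.0, 0.673, 0.74, -0.001]
ft_force: [-0.4, 0.3, -1.2]
width: 0.0852
grip_force: 0.0
t: 50.48
position: [0.5084, 0.2948, 0.0384]
tcp_rot: [-0.0, 0.673, 0.739, -0.0]
ft_force: [1.0, 0.6, 0.2]
width: 0.0853
grip_force: 0.0
t 50.5 pos [0.5084 0.2948 0.0384] yaw 5.3 tilt 0.0 w 0.085 | rz 0.0  d [0.09 0.04 0.34] cm
t: 51.35
position: [0.5088, 0.2959, 0.04]
tcp_rot: [0.0, 0.673, 0.74, 0.001]
ft_force: [-3.1, -0.4, 5.7]
width: 0.0516
grip_force: 41.6
t: 52.1
position: [0.509, 0.2958, 0.1795]
tcp_rot: [0.0, 0.673, 0.74, 0.001]
ft_force: [-0.9, -0.0, -4.0]
width: 0.051
grip_force: 42.8
t 52.1 pos [0.509  0.2958 0.1795] yaw 5.4 tilt 0.1 w 0.051 | rz 0.1  d [-29.25  -6.52  14.41] cm
```

```bash

python3 -m jog '[{"dx":-2,"dy":-0.4,"dz":0,"rx":0,"ry":0,"rz":0},{"dx":-3,"dy":-0.7,"dz":0,"rx":0,"ry":0,"rz":0},{"dx":-3.3,"dy":-0.7,"dz":0,"rx":0,"ry":0,"rz":0},{"dx":-3.3,"dy":-0.7,"dz":0,"rx":0,"ry":0,"rz":0},{"dx":-3.3,"dy":-0.7,"dz":0,"rx":0,"ry":0,"rz":0},{"dx":-3.3,"dy":-0.7,"dz":0,"rx":0,"ry":0,"rz":0},{"dx":-3,"dy":-0.7,"dz":0,"rx":0,"ry":0,"rz":0},{"dx":-3,"dy":-0.7,"dz":0,"rx":0,"ry":0,"rz":0},{"dx":-3,"dy":-0.7,"dz":0,"rx":0,"ry":0,"rz":0},{"dx":-2,"dy":-0.5,"dz":0,"rx":0,"ry":0,"rz":0},{"dx":0,"dy":0,"dz":0,"rx":0,"ry":0,"rz":0},{"dx":0,"dy":0,"dz":0,"rx":0,"ry":0,"rz":0}]'
python3 d.py .4713 -.001 .041 5.3
```

```text
t: 53.6
position: [0.4704, -0.0012, 0.177]
tcp_rot: [-0.001, 0.673, 0.739, -0.001]
ft_force: [0.5, -0.1, -2.2]
width: 0.0512
grip_force: 42.9
t 53.6 pos [ 0.4704 -0.0012  0.177 ] yaw 5.4 tilt 0.1 w 0.051 | rz 0.1  d [1.00e-02 1.20e-01 1.36e+01] cm
```

```bash

python3 -m jog '[{"dx":0,"dy":0.1,"dz":4,"rx":0,"ry":0,"rz":0},{"dx":0,"dy":0,"dz":4,"rx":0,"ry":0,"rz":0},{"dx":0,"dy":0,"dz":3,"rx":0,"ry":0,"rz":0},{"dx":0,"dy":0,"dz":1.5,"rx":0,"ry":0,"rz":0},{"dx":0,"dy":0,"dz":0.6,"rx":0,"ry":0,"rz":0},{"dx":0,"dy":0,"dz":0.3,"rx":0,"ry":0,"rz":0},{"dx":0,"dy":0,"dz":0.1,"rx":0,"ry":0,"rz":0},{"dx":0,"dy":0,"dz":0,"rx":0,"ry":0,"rz":0}]'
python3 -m jog '[{"dx":0,"dy":0,"dz":0.1,"rx":0,"ry":0,"rz":0},{"dx":0,"dy":0,"dz":0,"rx":0,"ry":0,"rz":0},{"dx":0,"dy":0,"dz":0,"rx":0,"ry":0,"rz":0}]'
```

```text
t: 54.6
position: [0.4725, -0.0012, 0.0441]
tcp_rot: [0.001, 0.673, 0.74, 0.0]
ft_force: [0.5, -0.4, -2.9]
width: 0.0514
grip_force: 42.9
t: 54.98
position: [0.472, -0.0012, 0.0423]
tcp_rot: [0.0, 0.673, 0.74, -0.0]
ft_force: [0.5, -0.5, -3.2]
width: 0.051
grip_force: 42.9
```

```bash

python3 -m jog '[{"dx":0,"dy":0,"dz":0.1,"rx":0,"ry":0,"rz":0},{"dx":0,"dy":0,"dz":0.08,"rx":0,"ry":0,"rz":0},{"dx":0,"dy":0,"dz":0,"rx":0,"ry":0,"rz":0}]'
python3 -m jog '[{"dx":0,"dy":0,"dz":0,"rx":0,"ry":0,"rz":0},{"dx":0,"dy":0,"dz":0,"rx":0,"ry":0,"rz":0},{"dx":0,"dy":0,"dz":0,"rx":0,"ry":0,"rz":0},{"dx":0,"dy":0,"dz":0,"rx":0,"ry":0,"rz":0},{"dx":0,"dy":0,"dz":0,"rx":0,"ry":0,"rz":0}]' -1
python3 -m jog '[{"dx":0,"dy":0,"dz":-2,"rx":0,"ry":0,"rz":0},{"dx":0,"dy":0,"dz":-4,"rx":0,"ry":0,"rz":0},{"dx":0,"dy":0,"dz":-4,"rx":0,"ry":0,"rz":0},{"dx":0,"dy":0,"dz":-3.5,"rx":0,"ry":0,"rz":0},{"dx":0,"dy":0,"dz":0,"rx":0,"ry":0,"rz":0},{"dx":0,"dy":0,"dz":0,"rx":0,"ry":0,"rz":0}]'
python3 d.py .5851 .3595 .035 5.3
```

```text
t: 55.35
position: [0.4721, -0.0012, 0.0411]
tcp_rot: [0.0, 0.673, 0.74, 0.0]
ft_force: [-2.0, -0.4, 1.9]
width: 0.0509
grip_force: 43.3
t: 55.98
position: [0.4721, -0.0012, 0.0405]
tcp_rot: [0.0, 0.673, 0.74, 0.0]
ft_force: [-0.4, 0.1, -0.0]
width: 0.0855
grip_force: 0.0
t: 56.72
position: [0.472, -0.0012, 0.1758]
tcp_rot: [0.0, 0.673, 0.74, 0.0]
ft_force: [0.3, -0.2, -0.0]
width: 0.0855
grip_force: 0.0
t 56.7 pos [ 0.472  -0.0012  0.1758] yaw 5.4 tilt 0.0 w 0.085 | rz 0.1  d [34.87 14.58 14.09] cm
```

Last, the can.

```bash

python3 -m jog '[{"dx":3.49,"dy":1.46,"dz":0,"rx":0,"ry":0,"rz":0},{"dx":3.49,"dy":1.46,"dz":0,"rx":0,"ry":0,"rz":0},{"dx":3.49,"dy":1.46,"dz":0,"rx":0,"ry":0,"rz":0},{"dx":3.49,"dy":1.46,"dz":0,"rx":0,"ry":0,"rz":0},{"dx":3.49,"dy":1.46,"dz":0,"rx":0,"ry":0,"rz":0},{"dx":3.49,"dy":1.46,"dz":0,"rx":0,"ry":0,"rz":0},{"dx":3.49,"dy":1.46,"dz":0,"rx":0,"ry":0,"rz":0},{"dx":3.49,"dy":1.46,"dz":0,"rx":0,"ry":0,"rz":0},{"dx":3.49,"dy":1.46,"dz":0,"rx":0,"ry":0,"rz":0},{"dx":3.49,"dy":1.46,"dz":0,"rx":0,"ry":0,"rz":0},{"dx":0,"dy":0,"dz":0,"rx":0,"ry":0,"rz":0},{"dx":0,"dy":0,"dz":0,"rx":0,"ry":0,"rz":0}]'
python3 -m jog '[{"dx":0,"dy":0,"dz":3,"rx":0,"ry":0,"rz":0},{"dx":0,"dy":0,"dz":4,"rx":0,"ry":0,"rz":0},{"dx":0,"dy":0,"dz":3.6,"rx":0,"ry":0,"rz":0},{"dx":0,"dy":0,"dz":2.2,"rx":0,"ry":0,"rz":0},{"dx":0,"dy":0,"dz":0.8,"rx":0,"ry":0,"rz":0},{"dx":0,"dy":0,"dz":0,"rx":0,"ry":0,"rz":0}]'
python3 d.py .5851 .3595 .035 5.3
python3 -m jog '[{"dx":0,"dy":0,"dz":0,"rx":0,"ry":0,"rz":0},{"dx":0,"dy":0,"dz":0,"rx":0,"ry":0,"rz":0},{"dx":0,"dy":0,"dz":0,"rx":0,"ry":0,"rz":0},{"dx":0,"dy":0,"dz":0,"rx":0,"ry":0,"rz":0},{"dx":0,"dy":0,"dz":0,"rx":0,"ry":0,"rz":0},{"dx":0,"dy":0,"dz":0,"rx":0,"ry":0,"rz":0},{"dx":0,"dy":0,"dz":0,"rx":0,"ry":0,"rz":0}]' 1 40
python3 -m jog '[{"dx":0,"dy":0,"dz":-1,"rx":0,"ry":0,"rz":0},{"dx":0,"dy":0,"dz":-3,"rx":0,"ry":0,"rz":0},{"dx":0,"dy":0,"dz":-4,"rx":0,"ry":0,"rz":0},{"dx":0,"dy":0,"dz":-4,"rx":0,"ry":0,"rz":0},{"dx":0,"dy":0,"dz":-2,"rx":0,"ry":0,"rz":0},{"dx":0,"dy":0,"dz":0,"rx":0,"ry":0,"rz":0}]'
python3 d.py .4656 .0722 .035 5.3
```

```text
t: 58.22
position: [0.5842, 0.3593, 0.1741]
tcp_rot: [-0.0, 0.673, 0.74, -0.001]
ft_force: [0.0, -0.1, -1.0]
width: 0.0854
grip_force: 0.0
t: 58.98
position: [0.5849, 0.3598, 0.0402]
tcp_rot: [0.0, 0.673, 0.739, 0.0]
ft_force: [-0.2, 0.0, 0.4]
width: 0.0852
grip_force: 0.0
t 59.0 pos [0.5849 0.3598 0.0402] yaw 5.4 tilt 0.0 w 0.085 | rz 0.1  d [-0.03  0.01  0.52] cm
t: 59.85
position: [0.585, 0.3604, 0.0413]
tcp_rot: [0.0, 0.673, 0.74, 0.001]
ft_force: [-2.5, 0.2, 6.5]
width: 0.0492
grip_force: 42.1
t: 60.6
position: [0.5854, 0.3603, 0.1815]
tcp_rot: [0.001, 0.673, 0.74, 0.002]
ft_force: [0.4, -0.0, -3.4]
width: 0.0493
grip_force: 42.7
t 60.6 pos [0.5854 0.3603 0.1815] yaw 5.4 tilt 0.2 w 0.049 | rz 0.1  d [-27.6  -14.63  14.57] cm
```

```bash

python3 -m jog '[{"dx":-2,"dy":-1,"dz":0,"rx":0,"ry":0,"rz":0},{"dx":-3,"dy":-1.6,"dz":0,"rx":0,"ry":0,"rz":0},{"dx":-3,"dy":-1.6,"dz":0,"rx":0,"ry":0,"rz":0},{"dx":-3,"dy":-1.6,"dz":0,"rx":0,"ry":0,"rz":0},{"dx":-3,"dy":-1.6,"dz":0,"rx":0,"ry":0,"rz":0},{"dx":-3,"dy":-1.6,"dz":0,"rx":0,"ry":0,"rz":0},{"dx":-3,"dy":-1.6,"dz":0,"rx":0,"ry":0,"rz":0},{"dx":-3,"dy":-1.6,"dz":0,"rx":0,"ry":0,"rz":0},{"dx":-3,"dy":-1.6,"dz":0,"rx":0,"ry":0,"rz":0},{"dx":-1.6,"dy":-0.8,"dz":0,"rx":0,"ry":0,"rz":0},{"dx":0,"dy":0,"dz":0,"rx":0,"ry":0,"rz":0},{"dx":0,"dy":0,"dz":0,"rx":0,"ry":0,"rz":0}]'
python3 d.py .4653 .0724 .042 5.3
```

```text
t: 62.1
position: [0.4653, 0.0721, 0.1789]
tcp_rot: [-0.0, 0.673, 0.74, -0.0]
ft_force: [-0.1, -0.1, -4.7]
width: 0.0493
grip_force: 43.0
t 62.1 pos [0.4653 0.0721 0.1789] yaw 5.4 tilt 0.1 w 0.049 | rz 0.1  d [2.000e-02 1.000e-02 1.369e+01] cm
```

```bash

python3 -m jog '[{"dx":0,"dy":0,"dz":4,"rx":0,"ry":0,"rz":0},{"dx":0,"dy":0,"dz":4,"rx":0,"ry":0,"rz":0},{"dx":0,"dy":0,"dz":3,"rx":0,"ry":0,"rz":0},{"dx":0,"dy":0,"dz":1.5,"rx":0,"ry":0,"rz":0},{"dx":0,"dy":0,"dz":0.6,"rx":0,"ry":0,"rz":0},{"dx":0,"dy":0,"dz":0.3,"rx":0,"ry":0,"rz":0},{"dx":0,"dy":0,"dz":0.1,"rx":0,"ry":0,"rz":0},{"dx":0,"dy":0,"dz":0,"rx":0,"ry":0,"rz":0}]'
python3 -m jog '[{"dx":0,"dy":0,"dz":0.15,"rx":0,"ry":0,"rz":0},{"dx":0,"dy":0,"dz":0.05,"rx":0,"ry":0,"rz":0},{"dx":0,"dy":0,"dz":0,"rx":0,"ry":0,"rz":0}]'
```

```text
t: 63.1
position: [0.4657, 0.0715, 0.0453]
tcp_rot: [0.0, 0.673, 0.74, 0.001]
ft_force: [-0.5, -0.4, -3.7]
width: 0.0495
grip_force: 42.9
t: 63.48
position: [0.4652, 0.0715, 0.0424]
tcp_rot: [-0.0, 0.673, 0.74, -0.0]
ft_force: [-0.3, 0.2, -3.6]
width: 0.0496
grip_force: 42.9
```

```bash

python3 -m jog '[{"dx":0,"dy":0,"dz":0.07,"rx":0,"ry":0,"rz":0},{"dx":0,"dy":0,"dz":0,"rx":0,"ry":0,"rz":0},{"dx":0,"dy":0,"dz":0,"rx":0,"ry":0,"rz":0}]'
python3 -m jog '[{"dx":0,"dy":0,"dz":0,"rx":0,"ry":0,"rz":0},{"dx":0,"dy":0,"dz":0,"rx":0,"ry":0,"rz":0},{"dx":0,"dy":0,"dz":0,"rx":0,"ry":0,"rz":0},{"dx":0,"dy":0,"dz":0,"rx":0,"ry":0,"rz":0},{"dx":0,"dy":0,"dz":0,"rx":0,"ry":0,"rz":0}]' -1
python3 -m jog '[{"dx":0,"dy":0,"dz":-2,"rx":0,"ry":0,"rz":0},{"dx":0,"dy":0,"dz":-4,"rx":0,"ry":0,"rz":0},{"dx":0,"dy":0,"dz":-4,"rx":0,"ry":0,"rz":0},{"dx":0,"dy":0,"dz":-3.5,"rx":0,"ry":0,"rz":0},{"dx":0,"dy":0,"dz":0,"rx":0,"ry":0,"rz":0}]'
python3 -m jog '[{"dx":4,"dy":0,"dz":0,"rx":0,"ry":0,"rz":0},{"dx":5,"dy":0,"dz":0,"rx":0,"ry":0,"rz":0},{"dx":5,"dy":0,"dz":0,"rx":0,"ry":0,"rz":0},{"dx":5,"dy":0,"dz":0,"rx":0,"ry":0,"rz":0},{"dx":5,"dy":0,"dz":0,"rx":0,"ry":0,"rz":0},{"dx":0,"dy":0,"dz":0,"rx":0,"ry":0,"rz":0},{"dx":0,"dy":0,"dz":0,"rx":0,"ry":0,"rz":0}]'
python3 -c "
from h import *
im=read_camera('top'); crop('top',180,150,340,200,2.3,'pics/end.png',im)
b=cv2.imread('pics/top0.png')[...,::-1]
d=cv2.absdiff(im,b).max(2); 
for n,(x,y,w,h) in dict(specimen=(295,140,60,60),cup=(398,180,35,32),dropper=(183,182,30,30)).items(): print(n,int((d[y:y+h,x:x+w]>40).sum()))"
```

```text
t: 63.85
position: [0.4652, 0.0715, 0.0423]
tcp_rot: [0.0, 0.673, 0.74, 0.0]
ft_force: [-3.2, -0.7, 2.8]
width: 0.0495
grip_force: 43.6
t: 64.47
position: [0.4652, 0.0715, 0.0418]
tcp_rot: [-0.0, 0.673, 0.74, 0.0]
ft_force: [-0.1, 0.3, 0.7]
width: 0.0853
grip_force: 0.0
t: 65.1
position: [0.4669, 0.0716, 0.1821]
tcp_rot: [0.003, 0.673, 0.74, 0.003]
ft_force: [-0.2, -0.6, -0.2]
width: 0.0855
grip_force: 0.0
t: 65.97
position: [0.4425, 0.3102, 0.1765]
tcp_rot: [0.0, 0.673, 0.74, -0.001]
ft_force: [0.5, -0.3, -0.5]
width: 0.0852
grip_force: 0.0
specimen 0
cup 0
dropper 0
```

View pics/end.png

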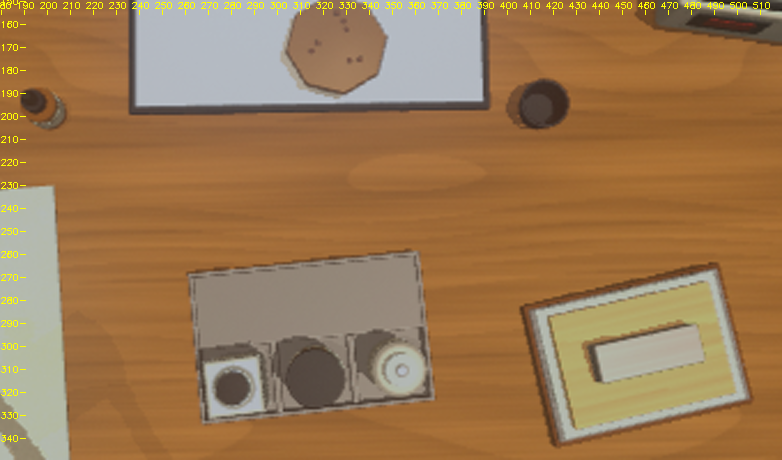

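The can (280,318), jar (316,314) and bottle (353,310) are back at their starting pixels. The weight lies mid-board, and the three bystanders show no pixel change. I'm handing in.

```bash
python3 -c "
from workcell import manip
print(manip.sign_off())"
```

```text
the job is handed in; nothing more can be done
None
```

I handed the job in at about 66 s. The final camera check put the weight about 3 mm from the board's centre and lengthwise, all three containers upright in their own compartments, and the specimen, cup and dropper unmoved; the sign-off gave no verdict.

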